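# Clamp down the lid of a stainless filter holder

### The arm

A 6-joint arm with a two-finger parallel gripper is mounted at the origin on the work surface. World frame = base frame: x ahead of the robot, y to its left, z up, the work surface at z = 0. Lengths are in m, angles in rad, forces in N, time in s.
With the tool pointing down it reaches from about 0.25 to 0.725 m from the base axis. Payload 4 kg.
Tool frame: the origin (TCP) lies at the very end of the fingers, on their centre line; the grasp point (between the pads) lies 19 mm behind it; z points along the fingers, y is the line along which they close (so a half turn about z gives the same grasp; the last joint's range is limited). The gripper opens to 85 mm and grips with 20 to 120 N. Pads are 22 mm wide; open, the fingers measure 114 mm over their backs; the gripper's body (76 mm by 85 mm) begins 54 mm behind the grasp point. The pads swing forward as they close: fully open they stand 13 mm farther back than shut.
Start: joints at [-1.279, 0.241, 0.005, 1.335, 0, 1.571], TCP at [0.144, -0.479, 0.199] pointing down, gripper open.
Joint ranges: [-2.72, 2.72], [-1.05, 1.87], [-1.09, 1.28], [-1.99, 2.15], [-1.42, 1.44], [-3.14, 3.14]. Speed limits (rad/s): [2.79, 2.79, 3.14, 3.14, 3.14, 3.14].

### API

Orientations are given as a unit quaternion [x, y, z, w].
In Python, from workcell import monitor, viewer, job gives the robot as it stands.
- The arm moves only by the tool arm_command, never from a script. Its argument "increments" is a list of rows, each an object of numbers: "dx", "dy", "dz": the shift along the tool's x, y, z in cm; "wx", "wy", "wz": the turn, a rotation vector about the tool's x, y, z in rad; "grip": the finger opening in cm, from 0 to 8.54. In form: [{"dx": .., "dy": .., "dz": .., "wx": .., "wy": .., "wz": .., "grip": ..}, ...]. A call has 1 to 10 rows; each row is the pose to reach, as a shift and turn from the pose commanded when the call began, along the tool's axes at that moment; what a row does not reach only later rows make up. A row lasts 1/10 s, in which the tool goes at most 50 mm and 8.59 degrees, less where a joint would pass 70% of its speed; a pose out of reach is approached as far as the arm can. A call with a gripper value outside its range is refused whole. The fingers move at their own pace and stop on an object; the grip force is fixed at half the most. Time passes only in rows, so rows that repeat a pose let the fingers close. It gives the time, the measured TCP pose, the force, the opening and the grip force at its end, in the units of the state.
- monitor.get_obs(): the state, without advancing time (a new reading comes with each control period).
- viewer.camera(name): name is "scene" or "top"; returns (picture, depth): 384x512x3 uint8, red, green, blue; 384x512 float32, m along the optical axis (not along the pixel's ray), 0 where there is no reading.
- viewer.get_calibration(name): a dict with "fovy" (degrees; the focal length in pixels is half the picture's height over the tangent of half this angle, whatever the lens; pixels are square), "cx", "cy" (the principal point, pixels), "dist_coeffs" ([k1, k2, p1, p2, k3] as OpenCV has them; the pictures are not rectified), "view" (4x4, takes a point from world to camera coordinates). Camera axes: x right, y up, looking along -z (the intrinsics and any distortion apply to the point x, -y, -z); pixel columns grow to the right and rows downward; lengths in m; the calibration is good to about 2 mm. A picture is of the moment at which its call begins. get_calibration takes no time and is no camera call.
- job.job_done(): hands the job in; it is judged then, once.
The state is a dict: "clock": time; "joint_pos": joint angles; "joint_vel": joint speeds; "tau": joint torques, N m; "eef_pos": TCP position; "tool_rot": TCP orientation; "ft_force": force on the tool from outside, world axes, zero at the start; "ft_torque": the same for the moment, N m; "grip_width": finger opening in m; "grasp_force": force on a finger pad.
Only numpy, scipy, OpenCV 4.12 (cv2) and the standard library are available. Lean on these libraries where they do the work, as an engineer would, in place of code of your own. Each camera call takes 0.05 s, during which the arm holds its last target. There are 200 camera calls.

### The job

Close up the filter holder: tighten its three lever bolts one after the other, first the one the inlet elbow points at, then the other two going round clockwise as seen from above; leave the later ones slack until it is their turn. With shut fingers push each lever clockwise right to its stop and lean on it there for a moment with a firm push of about 25 N (over 45 N would strip it). Leave the glassware and tools around it where they stand.

Things in the scene. Friction and masses are not known exactly. Their poses are not given: they have to be found in the camera images.
- filter: Stainless filter holder fixed on three short legs: discs of radius 95 mm, lid's top 84 mm above the bench. Origin: centre of its underside. Inlet elbow (pipe radius 8 mm) in the middle, top 122 mm above the bench, mouth along own +x, at bolt 1. Bolts 68 mm from the centre: bolt 1 at own +x, bolt 2 at -120 deg, bolt 3 at +120 deg (1, 2, 3 clockwise from above).
- lever_1_hub (a point): Bolt 1: top centre of its upright hub (radius 12.5, 39 mm above the lid), on its fixed vertical axis; own x: hub to ball. Tightens clockwise from above over the lid's outside to a hard stop whose direction cannot be seen and differs per bolt and run by up to 0.6 rad. Drags evenly, 6 to 8 N pushed 48 mm from the axis; stays where left. Firm push at the stop: 15 to 45 N, knocks included.
- lever_1_ball (a point): Bolt 1: centre of the ball (radius 9 mm) ending its round grey metal lever (11 mm thick, slightly rising), 66 mm out from the turning axis, 42 mm above the lid, 126 mm above the bench. The lever's outer half has its centreline 38 to 42 mm above the lid and nothing below it.
- lever_1 (a joint): Turn of bolt 1 in rad, growing clockwise from above: 0 = fully slack, 2.3 = hard stop. Starts between 0 and 0.7.
- lever_2_hub (a point): Bolt 2: top centre of its upright hub (radius 12.5, 39 mm above the lid), on its fixed vertical axis; own x: hub to ball. Tightens clockwise from above over the lid's outside to a hard stop whose direction cannot be seen and differs per bolt and run by up to 0.6 rad. Drags evenly, 6 to 8 N pushed 48 mm from the axis; stays where left. Firm push at the stop: 15 to 45 N, knocks included.
- lever_2_ball (a point): Bolt 2: centre of the ball (radius 9 mm) ending its round grey metal lever (11 mm thick, slightly rising), 66 mm out from the turning axis, 42 mm above the lid, 126 mm above the bench. The lever's outer half has its centreline 38 to 42 mm above the lid and nothing below it.
- lever_2 (a joint): Turn of bolt 2 in rad, growing clockwise from above: 0 = fully slack, 2.3 = hard stop. Starts between 0 and 0.7.
- lever_3_hub (a point): Bolt 3: top centre of its upright hub (radius 12.5, 39 mm above the lid), on its fixed vertical axis; own x: hub to ball. Tightens clockwise from above over the lid's outside to a hard stop whose direction cannot be seen and differs per bolt and run by up to 0.6 rad. Drags evenly, 6 to 8 N pushed 48 mm from the axis; stays where left. Firm push at the stop: 15 to 45 N, knocks included.
- lever_3_ball (a point): Bolt 3: centre of the ball (radius 9 mm) ending its round grey metal lever (11 mm thick, slightly rising), 66 mm out from the turning axis, 42 mm above the lid, 126 mm above the bench. The lever's outer half has its centreline 38 to 42 mm above the lid and nothing below it.
- lever_3 (a joint): Turn of bolt 3 in rad, growing clockwise from above: 0 = fully slack, 2.3 = hard stop. Starts between 0 and 0.7.
- spanner: Loose steel open-ended spanner, 150 mm long, lying by the filter holder; bystander. Origin: on its underside, near mid-length.
- vial: Loose amber glass vial, diameter 28, height 55 mm, by the holder; bystander. Origin: centre of its underside.
- beaker: Loose glass beaker, diameter 60, height 75 mm, by the holder; bystander. Origin: centre of its underside.
- clamp_ring: Loose steel ring, outer diameter 64, height 12 mm, by the holder; bystander. Origin: centre of its underside.
- flask_a: Loose conical glass flask, base diameter 88, height 138 mm, left of the holder; bystander. Origin: centre of its underside.
- flask_b: Another conical flask like flask_a, right of the holder; bystander. Origin: centre of its underside.
- amber_bottle: Loose amber glass bottle, diameter 80, height 170 mm, left of the holder; bystander. Origin: centre of its underside.

How it is judged:
On the way, in this order (a step that is already met when the one before it is completed fails the run):
1. bolt 1 is within 0.1 rad of its stop, all before it too, with the fingers pushing its lever firmly (over 15 N), the later bolts still slack (turned less than 1.2 rad) (value of joint lever_1 above 2.2 rad and contact force between the fingers and lever_1 above 15 N and value of joint each of lever_2, lever_3 below 1.2 rad), for 0.2 s.
2. bolt 2 is within 0.1 rad of its stop, all before it too, with the fingers pushing its lever firmly (over 15 N), the later bolts still slack (turned less than 1.2 rad) (value of joint each of lever_1, lever_2 above 2.2 rad and contact force between the fingers and lever_2 above 15 N and value of joint lever_3 below 1.2 rad), for 0.2 s.
3. bolt 3 is within 0.1 rad of its stop, all before it too, with the fingers pushing its lever firmly (over 15 N) (value of joint each of lever_1, lever_2, lever_3 above 2.2 rad and contact force between the fingers and lever_3 above 15 N), for 0.2 s.
At the end, for the whole second after the job is handed in: All three bolts stay within 0.1 rad of their stops (turn above 2.2 rad), at rest (value of joint each of lever_1, lever_2, lever_3 above 2.2 rad and velocity of joint each of lever_1, lever_2, lever_3 below 0.05 rad/s); the robot touches nothing.
It fails at once if a bystander is shifted by more than 30 mm (distance of any of spanner, vial, beaker, clamp_ring, flask_a, flask_b, amber_bottle from where it was at the start of the episode above 0.03 m).
It fails at once if a lever is forced with more than 45 N (contact force between the fingers and lever_1 above 45 N or contact force between the fingers and lever_2 above 45 N or contact force between the fingers and lever_3 above 45 N).
It also fails if it takes over 64 s, if anything falls off the work surface, if the arm or the gripper's body presses on something with over 40 N, if the wrist force passes 120 N, or if a joint passes its speed limit or range.

## Working session

There is one attempt and no reset: what is moved stays moved. The work goes in short steps, Python scripts to look and compute and a tool call to move; the robot and the scene stay as the last step left them, time stands still between calls to the robot, and variables do not carry over. Pictures are saved under pics/ and viewed, at most 10 in all, crops included, and the job is handed in when it is done.

Besides the shell and the picture viewer there is one more tool, called after "Emit:" as a command line: name --argument value ..., lists and objects as JSON in quotes. arm_command: Moves the arm, as the interface text tells. Its arguments: {"type":"object","properties":{"increments":{"type":"array","items":{"type":"object","properties":{"dx":{"type":"number"},"dy":{"type":"number"},"dz":{"type":"number"},"wx":{"type":"number"},"wy":{"type":"number"},"wz":{"type":"number"},"grip":{"type":"number"}}}}},"required":["increments"]}

```bash
mkdir -p pics
cat > h.py <<'E'
import numpy as np, cv2
from workcell import monitor, viewer, job
def shot(n):
    im,d=viewer.camera(n); return im,d
def KD(n):
    c=viewer.get_calibration(n); f=192/np.tan(np.radians(c['fovy'])/2)
    return np.array([[f,0,c['cx']],[0,f,c['cy']],[0,0,1]]),np.array(c['dist_coeffs'],float),np.array(c['view'])
def ray(n,uv):
    K,D,V=KD(n); p=cv2.undistortPoints(np.array(uv,float).reshape(-1,1,2),K,D).reshape(-1,2)
    dc=np.c_[p[:,0],-p[:,1],-np.ones(len(p))]; R=V[:3,:3]; return -R.T@V[:3,3], dc@R
def atz(n,uv,z):
    o,d=ray(n,uv); return o+d*((np.atleast_1d(z)-o[2])/d[:,2])[:,None]
def proj(n,P):
    K,D,V=KD(n); P=np.atleast_2d(P); c=P@V[:3,:3].T+V[:3,3]; c=c*[1,-1,-1]
    return cv2.projectPoints(c,np.zeros(3),np.zeros(3),K,D)[0].reshape(-1,2)
E
python3 - <<'E'
from h import *
for n in('top','scene'):
    im,d=shot(n); np.savez(n,im=im,d=d); cv2.imwrite(f'pics/{n}.png',cv2.resize(im[...,::-1],(800,600),interpolation=cv2.INTER_CUBIC)); print(KD(n))
o=monitor.get_obs();print(o)
E
```

```text
(array([[413.12843284,   0.        , 256.86223949],
       [  0.        , 413.12843284, 193.36239826],
       [  0.        ,   0.        ,   1.        ]]), array([-0.00404113,  0.        ,  0.        ,  0.        ,  0.        ]), array([[ 3.14875013e-04, -9.99978126e-01, -6.60673106e-03,
         1.08339769e-02],
       [ 9.93532456e-01, -4.37349777e-04,  1.13547645e-01,
        -5.49650383e-01],
       [-1.13548051e-01, -6.59975505e-03,  9.93510585e-01,
        -1.28146089e+00],
       [ 0.00000000e+00,  0.00000000e+00,  0.00000000e+00,
         1.00000000e+00]]))
(array([[415.52332796,   0.        , 254.8792975 ],
       [  0.        , 415.52332796, 189.49920021],
       [  0.        ,   0.        ,   1.        ]]), array([-0.13009452,  0.        ,  0.        ,  0.        ,  0.        ]), array([[ 0.45999329,  0.88790131,  0.00611812, -0.2654333 ],
       [-0.72332082,  0.37071524,  0.5825609 ,  0.31348076],
       [ 0.51498851, -0.27239947,  0.81276403, -1.4577685 ],
       [ 0.        ,  0.        ,  0.        ,  1.        ]]))
{'clock': 0.1, 'joint_pos': array([-1.27898022e+00,  2.41357901e-01,  3.82658862e-03,  1.33520260e+00,
       -2.99174777e-05,  1.57081900e+00]), 'joint_vel': array([-0.00010882, -0.0008821 ,  0.00355947, -0.00029238, -0.00015263,
        0.00061146]), 'tau': array([-1.97286072e-04, -3.73137903e+01,  2.53010041e+01,  1.08583181e-02,
       -4.98432178e-05,  9.50769873e-06]), 'eef_pos': array([ 0.14365083, -0.47824661,  0.19837958]), 'tool_rot': array([ 9.89375473e-01,  1.45379625e-01, -1.55664472e-04, -9.56323396e-04]), 'ft_force': array([-1.19146984, -0.21841651,  0.1952086 ]), 'ft_torque': array([-0.02518598, -0.02711328, -0.02610264]), 'grasp_force': 0.0, 'grip_width': 0.08515701134787962}
```

View pics/top.png

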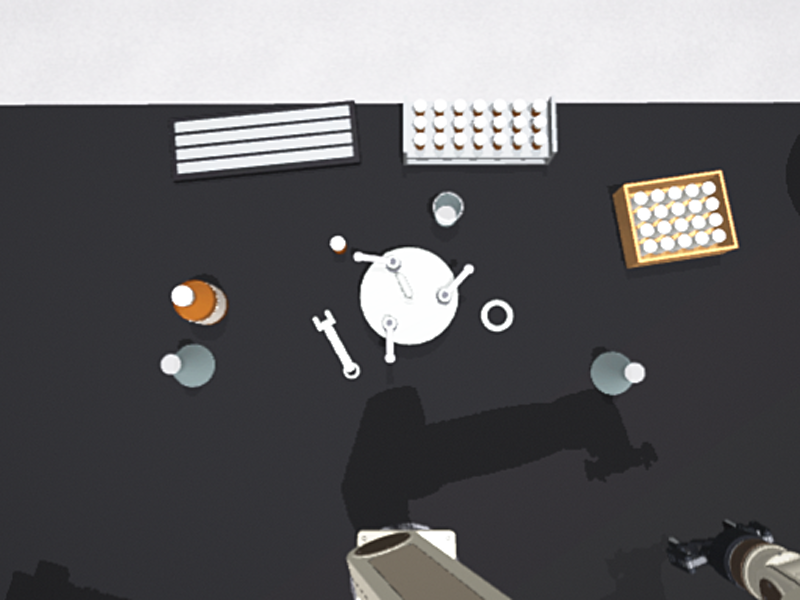

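View pics/scene.png

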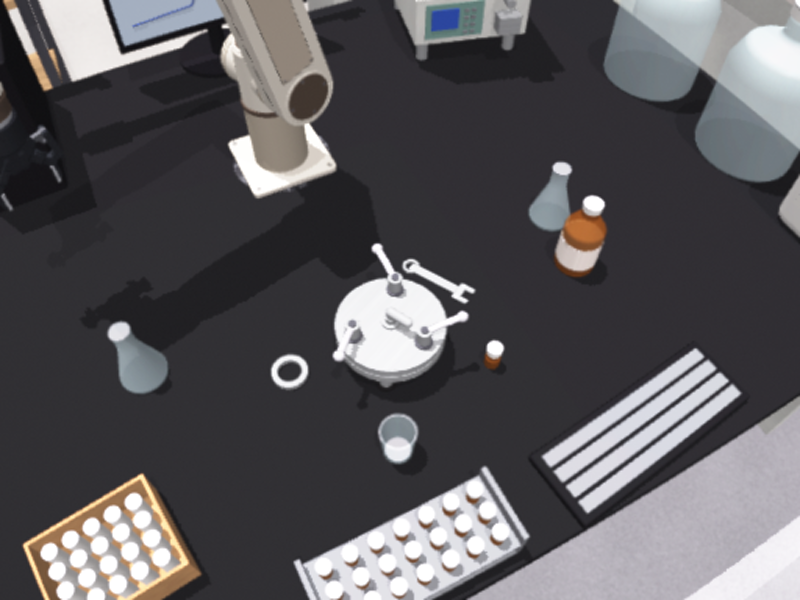

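Run:
```python
from h import *
a=np.load('top.npz')['im'][150:245,215:320]; b=np.load('scene.npz')['im'][150:248,205:305]
a=cv2.resize(a,None,fx=3.8,fy=3.8,interpolation=cv2.INTER_CUBIC)[:361,:399];b=cv2.resize(b,None,fx=3.8,fy=3.8,interpolation=cv2.INTER_CUBIC)[:361]
g=lambda x:(255*(x/255.)**2.2).astype(np.uint8)
cv2.imwrite('pics/c1.png',np.hstack([g(a),g(b)])[...,::-1])
```

```text
(no output)
```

View pics/c1.png

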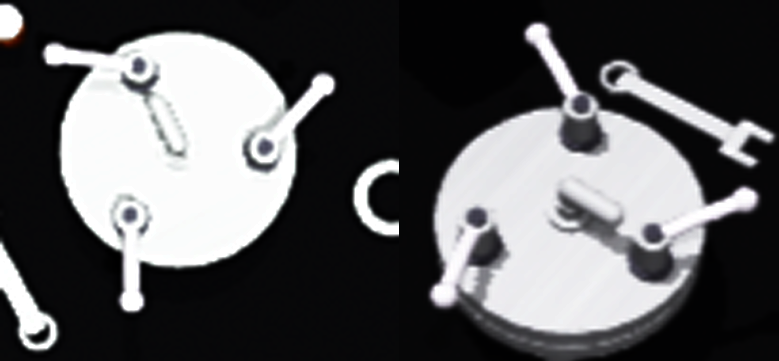

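Run:
```python
from h import *
t=np.array([[139,66],[264,148],[130,214],[54,54],[323,84],[132,300]],float)
s=np.array([[653-399,233],[476-399,217],[581-399,103],[747-399,199],[443-399,295],[538-399,33]],float)
t=(t+.5)/3.8-.5+[215,150]; s=(s+.5)/3.8-.5+[205,150]
z=np.r_[[.123]*3,[.126]*3]
A=atz('top',t,z);B=atz('scene',s,z);M=(A+B)/2
print(A.round(4),B.round(4))
c=M[:3].mean(0)
from scipy.optimize import least_squares
def mod(p):
    h=[[p[0]+.068*np.cos(p[2]-k*2*np.pi/3),p[1]+.068*np.sin(p[2]-k*2*np.pi/3)] for k in range(3)]
    b=[[h[k][0]+.066*np.cos(p[3+k]),h[k][1]+.066*np.sin(p[3+k])] for k in range(3)]
    return np.array(h+b)
x0=[c[0],c[1],np.arctan2(*(M[0]-c)[1::-1])]+[np.arctan2(*(M[3+k]-M[k])[1::-1]) for k in range(3)]
r=least_squares(lambda p:(mod(p)-M[:,:2]).ravel(),x0)
print('fit',r.x.round(4),(r.fun*1000).round(1));print(mod(r.x).round(4))
print('lever-own radial',((r.x[3:]-(r.x[2]-np.arange(3)*2*np.pi/3)+np.pi)%(2*np.pi)-np.pi).round(3))
d=np.load('top.npz')['d'];K,D,V=KD('top')
# bystander
for n,uv in dict(vial=(338,244),beaker=(448,210),ring=(497,315),sp1=(323,320),sp2=(352,371)).items():
    u=np.array(uv)*.64; print(n,atz('top',[u],{'vial':.055,'beaker':.0375}.get(n,.006))[0].round(3))
```

```text
[[ 0.6182  0.027   0.123 ]
 [ 0.5534 -0.0704  0.123 ]
 [ 0.5019  0.0338  0.123 ]
 [ 0.6272  0.0935  0.126 ]
 [ 0.6033 -0.1165  0.126 ]
 [ 0.4354  0.032   0.126 ]] [[ 0.6195  0.0242  0.123 ]
 [ 0.5545 -0.0747  0.123 ]
 [ 0.5014  0.0313  0.123 ]
 [ 0.6263  0.0923  0.126 ]
 [ 0.6011 -0.1198  0.126 ]
 [ 0.4326  0.0317  0.126 ]]
fit [ 0.5579 -0.0045  0.4708  1.4482 -0.763  -3.1307] [-0.3  0.7  0.4  0.2 -0.7  0.  -0.1 -1.1 -0.1  0.1  0.9  0. ]
[[ 0.6185  0.0263]
 [ 0.5543 -0.0724]
 [ 0.5009  0.0326]
 [ 0.6266  0.0919]
 [ 0.602  -0.118 ]
 [ 0.4349  0.0318]]
lever-own radial [0.977 0.861 0.587]
vial [0.665 0.139 0.055]
beaker [ 0.74  -0.085  0.038]
ring [ 0.526 -0.187  0.006]
sp1 [0.515 0.173 0.006]
sp2 [0.411 0.112 0.006]
```

```bash
cat >> h.py <<'E'
HUB=np.array([[.6185,.0263],[.5543,-.0724],[.5009,.0326]]); PHI=[1.448,-.763,-3.131]
OFF=[np.pi/2,-np.pi/2+2*np.pi,np.pi/2+2*np.pi]   # yaw = phi+OFF
e=lambda a:np.array([np.cos(a),np.sin(a)])
def target(k,turn,z,r=.043,s=.0165):
    """pose with the pushing face lying along lever k turned by `turn` from PHI"""
    p=PHI[k]-turn; return np.r_[HUB[k]+r*e(p)+s*e(p+np.pi/2),z,p+OFF[k]]
def meas():
    o=monitor.get_obs(); x,y,zz,w=o['tool_rot']; q=o['joint_pos']
    yaw=np.arctan2(2*(x*y+w*zz),1-2*(y*y+zz*zz))%(2*np.pi)
    return np.r_[o['eef_pos'],yaw],o
def rows(cur,T):
    c,s=np.cos(cur[3]),np.sin(cur[3]); d=np.asarray(T[:3])-cur[:3]
    return [round(100*(d[0]*c+d[1]*s),2),round(100*(d[0]*s-d[1]*c),2),round(-100*d[2],2),round(cur[3]-T[3],3)]
def applied(cur,r):
    c,s=np.cos(cur[3]),np.sin(cur[3]);x,y,z,w=r
    return cur+np.array([(x*c+y*s)/100,(x*s-y*c)/100,-z/100,-w])
E
python3 - <<'E'
from h import *
c=np.array([.144,-.479,.199,.292]); m,_=meas();print(m)
T=target(0,-.35,.18);print(T)
print(rows(c,c+(T-c)*.5), rows(c,T))
E
```

```text
[ 0.14365083 -0.47824661  0.19837958  0.29179349]
[0.59273813 0.06447821 0.18       3.36879633]
[np.float64(29.31), np.float64(-19.56), np.float64(0.95), np.float64(-1.538)] [np.float64(58.62), np.float64(-39.13), np.float64(1.9), np.float64(-3.077)]
```

Emit:
arm_command --increments '[{"dx":3,"dy":-2,"wz":-0.14,"grip":0},{"dx":6,"dy":-4,"wz":-0.28,"grip":0},{"dx":9,"dy":-6,"wz":-0.42,"grip":0},{"dx":12,"dy":-8,"wz":-0.56,"grip":0},{"dx":15,"dy":-10,"wz":-0.7,"grip":0},{"dx":18,"dy":-12,"wz":-0.84,"grip":0},{"dx":21,"dy":-14,"wz":-0.98,"grip":0},{"dx":24,"dy":-16,"wz":-1.12,"grip":0},{"dx":27,"dy":-18,"wz":-1.26,"grip":0},{"dx":30,"dy":-20,"wz":-1.4,"grip":0}]'

```text
validation failed for argument at $.in...
```

Run:
```python
from h import *
c=np.array([.144,-.479,.199,.292]);c=applied(c,[30,-20,0,-1.4]); m,_=meas();print(m,c)
T=target(0,-.35,.18);print(rows(c,T))
```

```text
[ 0.14365083 -0.47824661  0.19837958  0.29179349] [ 0.37372739 -0.20110555  0.199       1.692     ]
[np.float64(23.72), np.float64(24.95), np.float64(1.9), np.float64(-1.677)]
```

Perhaps every field is needed.

Emit:
arm_command --increments '[{"dx":3,"dy":-2,"dz":0,"wx":0,"wy":0,"wz":-0.14,"grip":0},{"dx":6,"dy":-4,"dz":0,"wx":0,"wy":0,"wz":-0.28,"grip":0},{"dx":9,"dy":-6,"dz":0,"wx":0,"wy":0,"wz":-0.42,"grip":0},{"dx":12,"dy":-8,"dz":0,"wx":0,"wy":0,"wz":-0.56,"grip":0},{"dx":15,"dy":-10,"dz":0,"wx":0,"wy":0,"wz":-0.7,"grip":0},{"dx":18,"dy":-12,"dz":0,"wx":0,"wy":0,"wz":-0.84,"grip":0},{"dx":21,"dy":-14,"dz":0,"wx":0,"wy":0,"wz":-0.98,"grip":0},{"dx":24,"dy":-16,"dz":0,"wx":0,"wy":0,"wz":-1.12,"grip":0},{"dx":27,"dy":-18,"dz":0,"wx":0,"wy":0,"wz":-1.26,"grip":0},{"dx":30,"dy":-20,"dz":0,"wx":0,"wy":0,"wz":-1.4,"grip":0}]'

```text
clock: 1.1
eef_pos: [0.3741, -0.1996, 0.1989]
tool_rot: [0.661, 0.75, -0.0, -0.0]
ft_force: [0.2, -0.8, -0.1]
grip_width: 0.0002
grasp_force: 0.0
```

Run:
```python
from h import *
c=np.array([.144,-.479,.199,.292]);c=applied(c,[30,-20,0,-1.4]); m,_=meas();print(m,c)
T=target(0,-.35,.18);print(rows(c,T))
```

```text
[ 0.37406915 -0.19960512  0.19894399  1.69760512] [ 0.37372739 -0.20110555  0.199       1.692     ]
[np.float64(23.72), np.float64(24.95), np.float64(1.9), np.float64(-1.677)]
```

Emit:
arm_command --increments '[{"dx":2.4,"dy":2.5,"dz":0,"wx":0,"wy":0,"wz":-0.14,"grip":0},{"dx":4.8,"dy":5,"dz":0,"wx":0,"wy":0,"wz":-0.28,"grip":0},{"dx":7.2,"dy":7.5,"dz":0,"wx":0,"wy":0,"wz":-0.42,"grip":0},{"dx":9.6,"dy":10,"dz":0,"wx":0,"wy":0,"wz":-0.56,"grip":0},{"dx":12,"dy":12.5,"dz":0,"wx":0,"wy":0,"wz":-0.7,"grip":0},{"dx":14.4,"dy":15,"dz":0,"wx":0,"wy":0,"wz":-0.84,"grip":0},{"dx":16.8,"dy":17.5,"dz":0,"wx":0,"wy":0,"wz":-0.98,"grip":0},{"dx":19.2,"dy":20,"dz":0,"wx":0,"wy":0,"wz":-1.12,"grip":0},{"dx":21.6,"dy":22.5,"dz":0,"wx":0,"wy":0,"wz":-1.26,"grip":0},{"dx":23.7,"dy":25,"dz":0,"wx":0,"wy":0,"wz":-1.4,"grip":0}]'

```text
clock: 2.1
eef_pos: [0.5935, 0.0659, 0.1985]
tool_rot: [0.022, 1.0, -0.0, -0.001]
ft_force: [0.6, -0.3, -0.5]
grip_width: -0.0001
grasp_force: 0.0
```

Run:
```python
from h import *
c=np.array([.144,-.479,.199,.292]);c=applied(applied(c,[30,-20,0,-1.4]),[23.7,25,0,-1.4]); m,_=meas();print(m,c)
for t in (-.35,): print(rows(c,target(0,t,.103)))
```

```text
[0.59352158 0.06587899 0.19853013 3.09821745] [0.59323835 0.06438256 0.199      3.092     ]
[np.float64(0.05), np.float64(0.01), np.float64(9.6), np.float64(-0.277)]
```

Emit:
arm_command --increments '[{"dx":0,"dy":0.1,"dz":2,"wx":0,"wy":0,"wz":-0.14,"grip":0},{"dx":0,"dy":0.1,"dz":4,"wx":0,"wy":0,"wz":-0.28,"grip":0},{"dx":0,"dy":0.1,"dz":6,"wx":0,"wy":0,"wz":-0.28,"grip":0},{"dx":0,"dy":0.1,"dz":8,"wx":0,"wy":0,"wz":-0.28,"grip":0},{"dx":0,"dy":0.1,"dz":9.5,"wx":0,"wy":0,"wz":-0.28,"grip":0},{"dx":0,"dy":0.1,"dz":9.5,"wx":0,"wy":0,"wz":-0.28,"grip":0}]'

```text
clock: 2.7
eef_pos: [0.5907, 0.0652, 0.1009]
tool_rot: [-0.115, 0.993, 0.0, -0.003]
ft_force: [0.8, -0.3, -0.2]
grip_width: -0.0002
grasp_force: 0.0
```

Run:
```python
from h import *
m,o=meas();print(m,o['ft_force']);np.save('cmd',m)
for t in np.r_[-.3:.001:.04]: print(round(t,2),*rows(m,target(0,t,.1035)))
for n in('top','scene'):
    im,d=shot(n); im=im[150:245,215:320] if n=='top' else im[150:248,205:305]
    cv2.imwrite(f'pics/{n}2.png',cv2.resize(im[...,::-1],None,fx=3.8,fy=3.8,interpolation=cv2.INTER_CUBIC))
a=cv2.imread('pics/top2.png')[:361];b=cv2.imread('pics/scene2.png')[:361];cv2.imwrite('pics/c2.png',np.hstack([a,b]))
```

```text
[0.59067432 0.06516539 0.10093531 3.37184103] [ 0.79725855 -0.34705088 -0.21239904]
-0.3 -0.4 -0.04 -0.26 0.053
-0.26 -0.58 0.02 -0.26 0.093
-0.22 -0.76 0.06 -0.26 0.133
-0.18 -0.94 0.1 -0.26 0.173
-0.14 -1.12 0.13 -0.26 0.213
-0.1 -1.3 0.16 -0.26 0.253
-0.06 -1.48 0.17 -0.26 0.293
-0.02 -1.67 0.18 -0.26 0.333
```

View pics/c2.png

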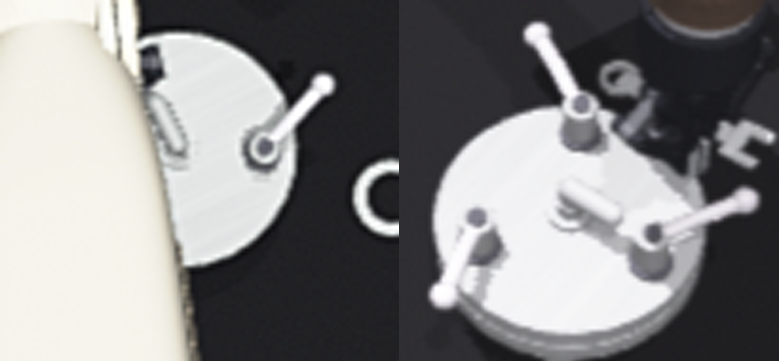

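Emit:
arm_command --increments '[{"dx":-0.4,"dy":0,"dz":-0.1,"wx":0,"wy":0,"wz":0.05,"grip":0},{"dx":-0.6,"dy":0,"dz":-0.1,"wx":0,"wy":0,"wz":0.09,"grip":0},{"dx":-0.8,"dy":0.05,"dz":-0.1,"wx":0,"wy":0,"wz":0.13,"grip":0},{"dx":-0.95,"dy":0.1,"dz":-0.1,"wx":0,"wy":0,"wz":0.17,"grip":0},{"dx":-1.1,"dy":0.13,"dz":-0.1,"wx":0,"wy":0,"wz":0.21,"grip":0},{"dx":-1.3,"dy":0.16,"dz":-0.1,"wx":0,"wy":0,"wz":0.25,"grip":0},{"dx":-1.5,"dy":0.17,"dz":-0.1,"wx":0,"wy":0,"wz":0.29,"grip":0},{"dx":-1.67,"dy":0.18,"dz":-0.1,"wx":0,"wy":0,"wz":0.33,"grip":0}]'

```text
clock: 3.6
eef_pos: [0.6102, 0.0711, 0.1069]
tool_rot: [0.051, 0.999, 0.0, 0.001]
ft_force: [-0.3, -0.5, 0.2]
grip_width: 0.0002
grasp_force: 0.0
```

Run:
```python
from h import *
c=applied(np.load('cmd.npy'),[-1.67,.18,-.1,.33]);np.save('cmd',c)
m,o=meas();print(m,c,m-c,o['ft_force'])
for t in np.r_[.04:.21:.04,.28:.61:.08]: print(round(t,2),*rows(c,target(0,t,.102)))
```

```text
[0.61017439 0.07109607 0.10686818 3.04010878] [0.60652281 0.07072915 0.10193531 3.04184103] [ 0.00365158  0.00036691  0.00493287 -0.00173224] [-0.27565362 -0.54183222  0.24469029]
0.04 -0.26 0.09 -0.01 0.063
0.08 -0.44 0.15 -0.01 0.103
0.12 -0.61 0.19 -0.01 0.143
0.16 -0.79 0.23 -0.01 0.183
0.2 -0.98 0.26 -0.01 0.223
0.28 -1.34 0.29 -0.01 0.303
0.36 -1.71 0.3 -0.01 0.383
0.44 -2.08 0.28 -0.01 0.463
0.52 -2.44 0.23 -0.01 0.543
0.6 -2.8 0.15 -0.01 0.623
```

Run:
```python
from h import *
c=np.array([.6091,.0709,.105,3.042]);np.save('cmd',c)
m,o=meas();print(m-c)
for t in np.r_[.04:.41:.04]: print(round(t,2),*rows(c,target(0,t,.103)))
```

```text
[ 0.00107439  0.00019607  0.00186818 -0.00189122]
0.04 -0.0 0.05 0.2 0.063
0.08 -0.18 0.1 0.2 0.103
0.12 -0.36 0.15 0.2 0.143
0.16 -0.54 0.18 0.2 0.183
0.2 -0.72 0.21 0.2 0.223
0.24 -0.9 0.24 0.2 0.263
0.28 -1.09 0.25 0.2 0.303
0.32 -1.27 0.26 0.2 0.343
0.36 -1.46 0.26 0.2 0.383
0.4 -1.64 0.25 0.2 0.423
```

Emit:
arm_command --increments '[{"dx":0,"dy":0.05,"dz":0.2,"wx":0,"wy":0,"wz":0.06,"grip":0},{"dx":-0.18,"dy":0.1,"dz":0.2,"wx":0,"wy":0,"wz":0.1,"grip":0},{"dx":-0.36,"dy":0.15,"dz":0.2,"wx":0,"wy":0,"wz":0.14,"grip":0},{"dx":-0.54,"dy":0.18,"dz":0.2,"wx":0,"wy":0,"wz":0.18,"grip":0},{"dx":-0.72,"dy":0.21,"dz":0.2,"wx":0,"wy":0,"wz":0.22,"grip":0},{"dx":-0.72,"dy":0.21,"dz":0.2,"wx":0,"wy":0,"wz":0.22,"grip":0}]'

```text
clock: 4.2
eef_pos: [0.6176, 0.0725, 0.1047]
tool_rot: [0.159, 0.987, 0.0, 0.001]
ft_force: [0.0, -0.1, -0.4]
grip_width: 0.0001
grasp_force: 0.0
```

Run:
```python
from h import *
c=applied(np.load('cmd.npy'),[-.72,.21,.2,.22]);np.save('cmd',c)
m,o=meas();print(m,m-c,o['ft_force'])
for t in np.r_[.26:.87:.06]: print(round(t,2),*rows(c,target(0,t,.103)))
```

```text
[0.61756514 0.07247303 0.10470421 2.82183798] [ 0.00109202  0.00019931  0.00170421 -0.00016202] [ 0.04637154 -0.1037148  -0.42270152]
0.26 -0.26 0.09 -0.0 0.063
0.32 -0.53 0.17 -0.0 0.123
0.38 -0.8 0.23 -0.0 0.183
0.44 -1.07 0.27 -0.0 0.243
0.5 -1.35 0.3 -0.0 0.303
0.56 -1.62 0.3 -0.0 0.363
0.62 -1.9 0.3 -0.0 0.423
0.68 -2.17 0.27 -0.0 0.483
0.74 -2.45 0.23 -0.0 0.543
0.8 -2.72 0.18 -0.0 0.603
0.86 -2.98 0.1 -0.0 0.663
```

Run:
```python
from h import *
im,d=shot('scene'); np.savez('s3',im=im,d=d)
cv2.imwrite('pics/s3.png',cv2.resize(im[140:245,210:350,::-1],None,fx=5.7,fy=5.7,interpolation=cv2.INTER_CUBIC))
m,o=meas(); print((proj('scene',[m[:3],[*HUB[0],.123],[*(HUB[0]+.066*e(1.448)),.126]])-[210,140])*5.7)
```

```text
[[439.62104813 381.90939457]
 [353.48351402 400.88069949]
 [490.77504693 354.38516787]]
```

View pics/s3.png

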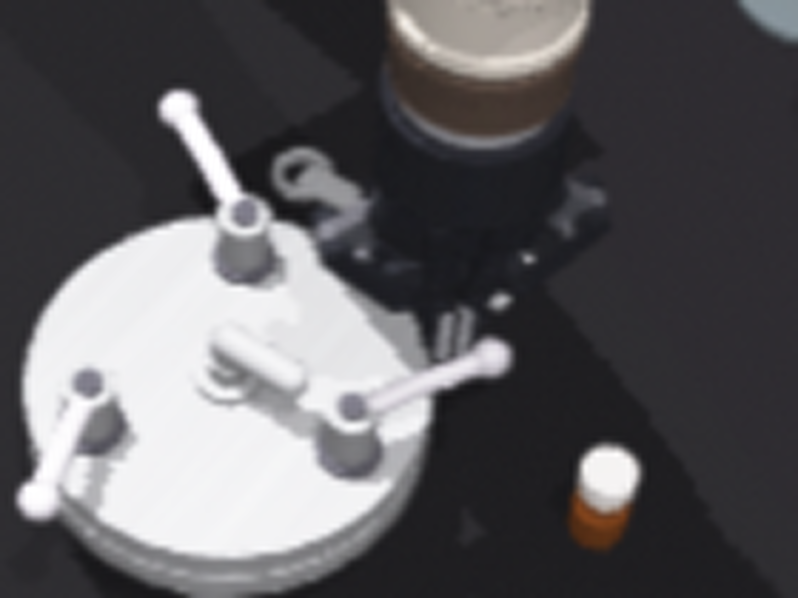

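Run:
```python
from h import *
d=np.load('s3.npz')['d']; im=np.load('s3.npz')['im']
K,D,V=KD('scene');R=V[:3,:3]
def w(u,v):
    p=cv2.undistortPoints(np.array([[[u,v]]],float),K,D)[0,0]; z=d[v,u]; c=np.array([p[0]*z,-p[1]*z,-z]); return R.T@(c-V[:3,3])
for v in range(190,208,2):
    print(v,[(u,*(w(u,v)*1000).round().astype(int)) for u in range(283,298,2)])
```

```text
190 [(283, np.int64(617), np.int64(54), np.int64(191)), (285, np.int64(626), np.int64(54), np.int64(202)), (287, np.int64(630), np.int64(57), np.int64(205)), (289, np.int64(615), np.int64(74), np.int64(176)), (291, np.int64(625), np.int64(72), np.int64(189)), (293, np.int64(630), np.int64(74), np.int64(194)), (295, np.int64(631), np.int64(80), np.int64(192)), (297, np.int64(628), np.int64(88), np.int64(183))]
192 [(283, np.int64(617), np.int64(55), np.int64(183)), (285, np.int64(623), np.int64(56), np.int64(189)), (287, np.int64(626), np.int64(60), np.int64(191)), (289, np.int64(627), np.int64(66), np.int64(188)), (291, np.int64(629), np.int64(70), np.int64(188)), (293, np.int64(629), np.int64(76), np.int64(184)), (295, np.int64(632), np.int64(80), np.int64(185)), (297, np.int64(534), np.int64(161), np.int64(10))]
194 [(283, np.int64(612), np.int64(59), np.int64(165)), (285, np.int64(624), np.int64(57), np.int64(182)), (287, np.int64(627), np.int64(60), np.int64(183)), (289, np.int64(625), np.int64(68), np.int64(176)), (291, np.int64(628), np.int64(71), np.int64(178)), (293, np.int64
[... 1908 characters left out ...]
23), np.int64(67), np.int64(130)), (289, np.int64(624), np.int64(73), np.int64(127)), (291, np.int64(629), np.int64(75), np.int64(133)), (293, np.int64(629), np.int64(81), np.int64(128)), (295, np.int64(634), np.int64(83), np.int64(133)), (297, np.int64(635), np.int64(89), np.int64(131))]
206 [(283, np.int64(623), np.int64(55), np.int64(129)), (285, np.int64(624), np.int64(61), np.int64(126)), (287, np.int64(627), np.int64(64), np.int64(128)), (289, np.int64(629), np.int64(70), np.int64(127)), (291, np.int64(631), np.int64(74), np.int64(127)), (293, np.int64(568), np.int64(128), np.int64(4)), (295, np.int64(571), np.int64(133), np.int64(5)), (297, np.int64(571), np.int64(141), np.int64(-1))]
```

Emit:
arm_command --increments '[{"dx":-0.26,"dy":0.09,"dz":0,"wx":0,"wy":0,"wz":0.06,"grip":0},{"dx":-0.53,"dy":0.17,"dz":0,"wx":0,"wy":0,"wz":0.12,"grip":0},{"dx":-0.8,"dy":0.23,"dz":0,"wx":0,"wy":0,"wz":0.18,"grip":0},{"dx":-0.8,"dy":0.23,"dz":0,"wx":0,"wy":0,"wz":0.18,"grip":0}]'

```text
clock: 4.65
eef_pos: [0.6253, 0.072, 0.1038]
tool_rot: [0.247, 0.969, 0.0, 0.001]
ft_force: [-0.7, 0.2, -0.2]
grip_width: -0.0002
grasp_force: 0.0
```

Run:
```python
from h import *
c=applied(np.load('cmd.npy'),[-.8,.23,0,.18]);np.save('cmd',c)
m,o=meas();print(m,m-c,o['ft_force'],o['ft_torque'])
im,d=shot('scene'); np.savez('s3',im=im,d=d)
cv2.imwrite('pics/s4.png',cv2.resize(im[170:230,250:330,::-1],None,fx=9,fy=9,interpolation=cv2.INTER_CUBIC))
print((proj('scene',[m[:3],m[:3]+[0,0,.04],[*(HUB[0]+.066*e(1.448)),.126]])-[250,170])*9)
```

```text
[0.62532229 0.07201388 0.10382697 2.64250029] [5.31647307e-04 7.00672994e-05 8.26965458e-04 5.00286937e-04] [-0.67442238  0.20553508 -0.24135938] [-0.06543406 -0.02447008 -0.01518302]
[[346.61607328 355.62625787]
 [357.01878665 277.46023791]
 [414.90796884 289.55552821]]
```

View pics/s4.png

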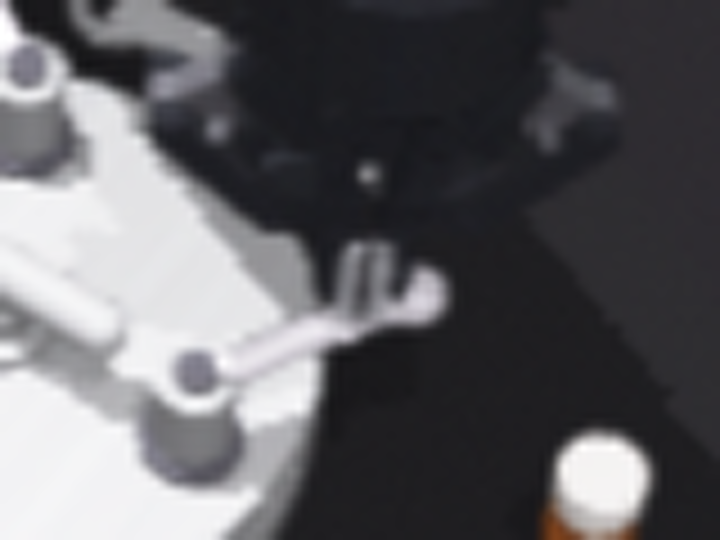

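Run:
```python
from h import *
c=np.load('cmd.npy')
for t in np.r_[.44:.87:.06]: print(round(t,2),*rows(c,target(0,t,.103)))
```

```text
0.44 -0.26 0.09 -0.0 0.063
0.5 -0.53 0.16 -0.0 0.123
0.56 -0.8 0.22 -0.0 0.183
0.62 -1.07 0.26 -0.0 0.243
0.68 -1.34 0.29 -0.0 0.303
0.74 -1.62 0.3 -0.0 0.363
0.8 -1.9 0.29 -0.0 0.423
0.86 -2.17 0.27 -0.0 0.483
```

Emit:
arm_command --increments '[{"dx":-0.26,"dy":0.09,"dz":0,"wx":0,"wy":0,"wz":0.06,"grip":0},{"dx":-0.53,"dy":0.16,"dz":0,"wx":0,"wy":0,"wz":0.12,"grip":0},{"dx":-0.8,"dy":0.22,"dz":0,"wx":0,"wy":0,"wz":0.18,"grip":0},{"dx":-1.07,"dy":0.26,"dz":0,"wx":0,"wy":0,"wz":0.24,"grip":0}]'

```text
clock: 5.1
eef_pos: [0.6354, 0.0692, 0.1035]
tool_rot: [0.362, 0.932, 0.0, 0.0]
ft_force: [0.0, -0.6, 0.2]
grip_width: -0.0001
grasp_force: 0.0
```

Run:
```python
from h import *
c=applied(np.load('cmd.npy'),[-1.07,.26,0,.24]);np.save('cmd',c)
m,o=meas();print(m,m-c,o['ft_force'],o['ft_torque'])
im,d=shot('scene'); np.savez('s3',im=im,d=d)
cv2.imwrite('pics/s5.png',cv2.resize(im[170:230,250:330,::-1],None,fx=9,fy=9,interpolation=cv2.INTER_CUBIC))
print((proj('scene',[m[:3],[*(HUB[0]+.066*e(1.448)),.126]])-[250,170])*9)
for t in np.r_[.68:1.29:.06]: print(round(t,2),*rows(c,target(0,t,.103)))
```

```text
[0.63543046 0.0692061  0.10351196 2.40115672] [ 2.01601003e-06  1.06095792e-04  5.11957176e-04 -8.43279261e-04] [ 0.02292287 -0.62659498  0.24722436] [-0.06013136  0.01189028  0.04609142]
[[355.74401454 386.48925833]
 [414.90796884 289.55552821]]
0.68 -0.26 0.09 -0.0 0.063
0.74 -0.53 0.17 -0.0 0.123
0.8 -0.8 0.23 -0.0 0.183
0.86 -1.07 0.27 -0.0 0.243
0.92 -1.34 0.29 -0.0 0.303
0.98 -1.62 0.3 -0.0 0.363
1.04 -1.9 0.3 -0.0 0.423
1.1 -2.17 0.27 -0.0 0.483
1.16 -2.44 0.23 -0.0 0.543
1.22 -2.71 0.17 -0.0 0.603
1.28 -2.98 0.1 -0.0 0.663
```

View pics/s5.png

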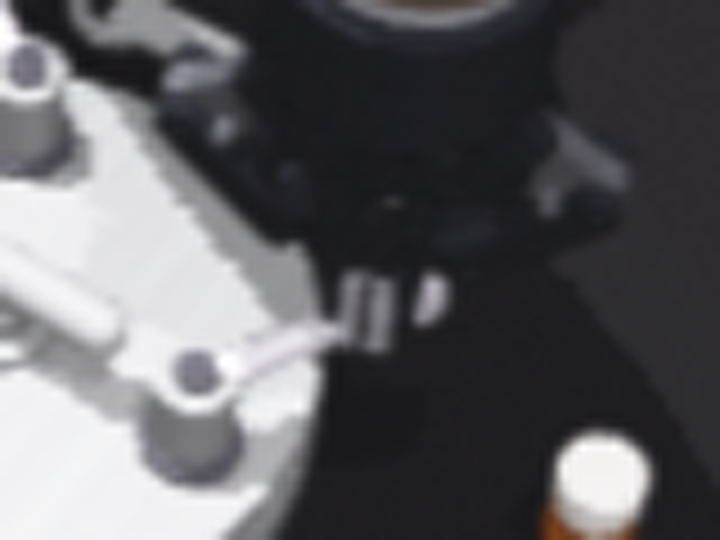

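Run:
```python
from h import *
d=np.load('s3.npz')['d']; im=np.load('s3.npz')['im']
K,D,V=KD('scene');R=V[:3,:3]
def w(u,v):
    p=cv2.undistortPoints(np.array([[[u,v]]],float),K,D)[0,0]; z=d[v,u]; c=np.array([p[0]*z,-p[1]*z,-z]); return R.T@(c-V[:3,3])
for v in range(200,218):
    print(v,[(*(w(u,v)*1000).round().astype(int).tolist(),int(im[v,u].mean())) for u in (287,289,290,291,292,294)])
```

```text
200 [(634, 57, 170, 37), (639, 60, 173, 93), (641, 61, 175, 79), (642, 64, 174, 58), (646, 63, 180, 47), (649, 67, 182, 37)]
201 [(634, 58, 164, 52), (641, 59, 172, 125), (642, 60, 173, 88), (645, 62, 175, 93), (646, 64, 176, 110), (650, 67, 179, 41)]
202 [(634, 58, 160, 59), (640, 59, 167, 115), (642, 61, 169, 75), (645, 62, 172, 94), (646, 64, 172, 121), (646, 70, 167, 44)]
203 [(634, 58, 155, 59), (641, 59, 164, 112), (644, 60, 167, 76), (643, 64, 163, 109), (646, 65, 166, 129), (646, 71, 162, 44)]
204 [(635, 58, 152, 71), (642, 59, 160, 102), (642, 62, 158, 73), (646, 62, 164, 113), (645, 66, 159, 130), (647, 70, 160, 47)]
205 [(638, 56, 153, 102), (641, 60, 154, 100), (644, 61, 158, 72), (645, 63, 157, 113), (647, 64, 160, 126), (648, 70, 156, 42)]
206 [(638, 57, 148, 164), (641, 60, 150, 94), (644, 61, 153, 67), (645, 63, 153, 111), (646, 66, 153, 115), (647, 72, 149, 35)]
207 [(639, 56, 146, 152), (642, 60, 147, 90), (642, 63, 144, 79), (646, 63, 150, 116), (647, 65, 150, 111), (646, 73, 143, 35)]
208 [(565, 111, 1, 78), (642, 61, 142, 65), (643, 63, 142, 84), (645, 64, 143, 1
[... 421 characters left out ...]
, 2, 26), (580, 109, 2, 28), (579, 113, -2, 29), (583, 113, 3, 28), (584, 116, 3, 28), (586, 122, 1, 30)]
213 [(580, 102, 1, 26), (583, 106, 4, 26), (584, 110, 1, 26), (586, 111, 4, 25), (587, 114, 3, 26), (589, 120, 2, 27)]
214 [(584, 100, 3, 25), (584, 106, -1, 25), (586, 108, 0, 25), (587, 111, 0, 26), (590, 112, 3, 26), (592, 118, 2, 26)]
215 [(586, 98, 3, 26), (587, 105, -1, 26), (590, 106, 3, 25), (590, 109, 0, 26), (592, 111, 2, 25), (596, 115, 4, 25)]
216 [(589, 97, 2, 26), (592, 101, 3, 26), (593, 104, 3, 26), (593, 107, 1, 26), (595, 110, 1, 25), (599, 114, 4, 26)]
217 [(593, 94, 4, 25), (595, 100, 3, 26), (597, 101, 5, 26), (596, 106, 0, 25), (597, 109, 0, 26), (598, 115, -4, 25)]
```

Run:
```python
from h import *
c=np.load('cmd.npy')
for t in (.48,.34,.2,.06,-.08,-.22,-.36): print(round(t,2),*rows(c,target(0,t,.103)))
```

```text
0.48 0.59 -0.27 -0.0 -0.137
0.34 1.13 -0.62 -0.0 -0.277
0.2 1.62 -1.04 -0.0 -0.417
0.06 2.04 -1.52 -0.0 -0.557
-0.08 2.39 -2.06 -0.0 -0.697
-0.22 2.66 -2.65 -0.0 -0.837
-0.36 2.85 -3.26 -0.0 -0.977
```

Emit:
arm_command --increments '[{"dx":0.6,"dy":-0.27,"dz":0,"wx":0,"wy":0,"wz":-0.14,"grip":0},{"dx":1.13,"dy":-0.62,"dz":0,"wx":0,"wy":0,"wz":-0.28,"grip":0},{"dx":1.62,"dy":-1.04,"dz":0,"wx":0,"wy":0,"wz":-0.42,"grip":0},{"dx":2.04,"dy":-1.52,"dz":0,"wx":0,"wy":0,"wz":-0.56,"grip":0},{"dx":2.4,"dy":-2.06,"dz":0,"wx":0,"wy":0,"wz":-0.7,"grip":0},{"dx":2.66,"dy":-2.65,"dz":0,"wx":0,"wy":0,"wz":-0.84,"grip":0},{"dx":2.85,"dy":-3.26,"dz":0,"wx":0,"wy":0,"wz":-0.98,"grip":0},{"dx":2.85,"dy":-3.26,"dz":0.6,"wx":0,"wy":0,"wz":-0.98,"grip":0},{"dx":2.85,"dy":-3.26,"dz":1.2,"wx":0,"wy":0,"wz":-0.98,"grip":0}]'

```text
clock: 6.05
eef_pos: [0.5926, 0.0644, 0.0912]
tool_rot: [-0.119, 0.993, 0.0, 0.0]
ft_force: [0.5, 1.2, -0.3]
grip_width: -0.0001
grasp_force: 0.0
```

```bash
cat >> h.py <<'E'
def tip():
    im,d=shot('scene'); K,D,V=KD('scene'); R=V[:3,:3]
    v,u=np.mgrid[150:245,205:330]; p=cv2.undistortPoints(np.stack([u,v],-1).reshape(-1,1,2).astype(float),K,D)[:,0]; z=d[150:245,205:330].ravel()
    W=(np.c_[p[:,0]*z,-p[:,1]*z,-z]-V[:3,3])@R
    return W,im,d
E
python3 - <<'E'
from h import *
c=applied(np.load('cmd.npy'),[2.85,-3.26,1.2,-.98]);np.save('cmd',c)
m,o=meas();print(m,m-c,o['ft_force'])
W,im,d=tip();
n=np.linalg.norm(W[:,:2]-m[:2],axis=1)<.018
q=W[n&(W[:,2]>.09)]; print(len(q),np.sort(q[:,2])[:40].round(3))
E
```

```text
[0.59262965 0.06436608 0.09118647 3.3799733 ] [ 0.00022736  0.00014048  0.00018647 -0.0020267 ] [ 0.52261758  1.17871161 -0.31854332]
147 [0.124 0.128 0.129 0.131 0.131 0.132 0.132 0.134 0.134 0.134 0.134 0.134
 0.134 0.136 0.136 0.137 0.137 0.138 0.138 0.138 0.139 0.139 0.139 0.14
 0.14  0.141 0.141 0.142 0.143 0.143 0.144 0.144 0.146 0.146 0.146 0.146
 0.148 0.149 0.151 0.151]
```

Emit:
arm_command --increments '[{"dx":0,"dy":0,"dz":0.4,"wx":0,"wy":0,"wz":0,"grip":0},{"dx":0,"dy":0,"dz":0.6,"wx":0,"wy":0,"wz":0,"grip":0}]'

```text
clock: 6.3
eef_pos: [0.5923, 0.0644, 0.0845]
tool_rot: [-0.12, 0.993, 0.0, -0.0]
ft_force: [0.1, -0.3, 0.1]
grip_width: -0.0001
grasp_force: 0.0
```

Emit:
arm_command --increments '[{"dx":0,"dy":0,"dz":0.3,"wx":0,"wy":0,"wz":0,"grip":0},{"dx":0,"dy":0,"dz":0.6,"wx":0,"wy":0,"wz":0,"grip":0}]'

```text
clock: 6.5
eef_pos: [0.5925, 0.0644, 0.0789]
tool_rot: [-0.12, 0.993, 0.0, 0.0]
ft_force: [0.2, -0.4, 0.1]
grip_width: 0.0002
grasp_force: 0.0
```

Emit:
arm_command --increments '[{"dx":0,"dy":0,"dz":0.3,"wx":0,"wy":0,"wz":0,"grip":0},{"dx":0,"dy":0,"dz":0.6,"wx":0,"wy":0,"wz":0,"grip":0}]'

```text
clock: 6.7
eef_pos: [0.5924, 0.0643, 0.0729]
tool_rot: [-0.12, 0.993, 0.0, -0.0]
ft_force: [0.5, -0.0, 0.3]
grip_width: 0.0001
grasp_force: 0.0
```

Run:
```python
from h import *
c=applied(np.load('cmd.npy'),[0,0,1.8,0]);np.save('cmd',c)
m,o=meas();print(m,m-c,o['ft_force'])
W,im,d=tip();
n=np.linalg.norm(W[:,:2]-m[:2],axis=1)<.018
q=W[n&(W[:,2]>.09)]; print(len(q),np.sort(q[:,2])[:20].round(3))
for t in np.r_[-.2,-.12,-.06:.31:.06]: print(round(t,2),*rows(c,target(0,t,c[2])))
```

```text
[0.59240049 0.06434164 0.07294625 3.3817322 ] [-1.79102926e-06  1.16036637e-04 -5.37468183e-05 -2.67799673e-04] [ 0.51431501 -0.04526724  0.28941532]
143 [0.108 0.11  0.111 0.113 0.114 0.114 0.115 0.115 0.115 0.116 0.117 0.117
 0.117 0.118 0.118 0.118 0.118 0.119 0.12  0.12 ]
-0.2 -0.7 0.21 -0.0 0.163
-0.12 -1.07 0.27 -0.0 0.243
-0.06 -1.34 0.29 -0.0 0.303
0.0 -1.62 0.3 -0.0 0.363
0.06 -1.89 0.29 -0.0 0.423
0.12 -2.17 0.27 -0.0 0.483
0.18 -2.44 0.23 -0.0 0.543
0.24 -2.71 0.17 -0.0 0.603
0.3 -2.98 0.1 -0.0 0.663
```

Emit:
arm_command --increments '[{"dx":-0.4,"dy":0.12,"dz":0,"wx":0,"wy":0,"wz":0.08,"grip":0},{"dx":-0.7,"dy":0.21,"dz":0,"wx":0,"wy":0,"wz":0.16,"grip":0},{"dx":-1.07,"dy":0.27,"dz":0,"wx":0,"wy":0,"wz":0.24,"grip":0},{"dx":-1.34,"dy":0.29,"dz":0,"wx":0,"wy":0,"wz":0.3,"grip":0},{"dx":-1.62,"dy":0.3,"dz":0,"wx":0,"wy":0,"wz":0.36,"grip":0},{"dx":-1.89,"dy":0.29,"dz":0,"wx":0,"wy":0,"wz":0.42,"grip":0},{"dx":-2.17,"dy":0.27,"dz":0,"wx":0,"wy":0,"wz":0.48,"grip":0}]'

```text
clock: 7.45
eef_pos: [0.6106, 0.0724, 0.073]
tool_rot: [0.121, 0.993, 0.0, -0.002]
ft_force: [-6.1, 0.6, 4.2]
grip_width: -0.0001
grasp_force: 3.0
```

```bash
cat >> h.py <<'E'
def step(k,last,turns,z=None,**kw):
    """book the last commanded row, report, print rows for the next turns"""
    c=applied(np.load('cmd.npy'),last);np.save('cmd',c)
    m,o=meas(); g=target(k,0,0)
    v=m[:2]-HUB[k]; r=c[3]-OFF[k]; tan=e(r-np.pi/2)
    print('m',m.round(4),'m-c mm',(1000*(m-c)[:3]).round(1),'turn c',round(PHI[k]-r,3),'F',o['ft_force'].round(1),'Fpush',round(-o['ft_force'][:2]@tan,1),'lag mm',round(1000*(c-m)[:2]@tan,2),'t',round(o['clock'],2))
    for t in turns: print(round(t,3),*rows(c,target(k,t,c[2] if z is None else z,**kw)))
E
python3 - <<'E'
from h import *
step(0,[-2.17,.27,0,.48],np.r_[.2:1.01:.08])
E
```

```text
m [0.6106 0.0724 0.073  2.8997] m-c mm [-2.3  0.4 -0. ] turn c 0.117 F [-6.1  0.6  4.2] Fpush 6.0 lag mm 2.29 t 7.45
0.2 -0.35 0.12 -0.0 0.083
0.28 -0.71 0.2 -0.0 0.163
0.36 -1.07 0.26 -0.0 0.243
0.44 -1.44 0.29 -0.0 0.323
0.52 -1.8 0.3 -0.0 0.403
0.6 -2.17 0.27 -0.0 0.483
0.68 -2.54 0.21 -0.0 0.563
0.76 -2.89 0.12 -0.0 0.643
0.84 -3.24 0.01 -0.0 0.723
0.92 -3.58 -0.13 -0.0 0.803
1.0 -3.91 -0.3 -0.0 0.883
```

Emit:
arm_command --increments '[{"dx":-0.35,"dy":0.12,"dz":0,"wx":0,"wy":0,"wz":0.08,"grip":0},{"dx":-0.71,"dy":0.2,"dz":0,"wx":0,"wy":0,"wz":0.16,"grip":0},{"dx":-1.07,"dy":0.26,"dz":0,"wx":0,"wy":0,"wz":0.24,"grip":0},{"dx":-1.44,"dy":0.29,"dz":0,"wx":0,"wy":0,"wz":0.32,"grip":0},{"dx":-1.8,"dy":0.3,"dz":0,"wx":0,"wy":0,"wz":0.4,"grip":0},{"dx":-2.17,"dy":0.27,"dz":0,"wx":0,"wy":0,"wz":0.48,"grip":0},{"dx":-2.54,"dy":0.21,"dz":0,"wx":0,"wy":0,"wz":0.56,"grip":0},{"dx":-2.89,"dy":0.12,"dz":0,"wx":0,"wy":0,"wz":0.64,"grip":0},{"dx":-3.24,"dy":0,"dz":0,"wx":0,"wy":0,"wz":0.72,"grip":0},{"dx":-3.58,"dy":-0.13,"dz":0,"wx":0,"wy":0,"wz":0.8,"grip":0}]'

```text
clock: 8.45
eef_pos: [0.6468, 0.0655, 0.0733]
tool_rot: [0.497, 0.868, 0.002, -0.002]
ft_force: [-0.8, 7.0, -0.5]
grip_width: 0.0003
grasp_force: 3.1
```

Run:
```python
from h import *
step(0,[-3.58,-.13,0,.8],np.r_[1:1.81:.08])
```

```text
m [0.6468 0.0655 0.0733 2.101 ] m-c mm [-0.5  3.2  0.3] turn c 0.917 F [-0.8  7.  -0.5] Fpush 6.4 lag mm 3.02 t 8.45
1.0 -0.35 0.12 -0.0 0.083
1.08 -0.71 0.21 -0.0 0.163
1.16 -1.08 0.27 -0.0 0.243
1.24 -1.44 0.3 -0.0 0.323
1.32 -1.81 0.3 -0.0 0.403
1.4 -2.18 0.27 -0.0 0.483
1.48 -2.54 0.21 -0.0 0.563
1.56 -2.9 0.13 -0.0 0.643
1.64 -3.25 0.01 -0.0 0.723
1.72 -3.59 -0.13 -0.0 0.803
1.8 -3.92 -0.3 -0.0 0.883
```

Emit:
arm_command --increments '[{"dx":-0.35,"dy":0.12,"dz":0,"wx":0,"wy":0,"wz":0.08,"grip":0},{"dx":-0.71,"dy":0.21,"dz":0,"wx":0,"wy":0,"wz":0.16,"grip":0},{"dx":-1.08,"dy":0.27,"dz":0,"wx":0,"wy":0,"wz":0.24,"grip":0},{"dx":-1.44,"dy":0.3,"dz":0,"wx":0,"wy":0,"wz":0.32,"grip":0},{"dx":-1.81,"dy":0.3,"dz":0,"wx":0,"wy":0,"wz":0.4,"grip":0},{"dx":-2.18,"dy":0.27,"dz":0,"wx":0,"wy":0,"wz":0.48,"grip":0},{"dx":-2.54,"dy":0.21,"dz":0,"wx":0,"wy":0,"wz":0.56,"grip":0},{"dx":-2.9,"dy":0.13,"dz":0,"wx":0,"wy":0,"wz":0.64,"grip":0}]'

```text
clock: 9.25
eef_pos: [0.6653, 0.0412, 0.0737]
tool_rot: [0.745, 0.667, 0.003, -0.0]
ft_force: [4.3, 6.6, -1.4]
grip_width: -0.0003
grasp_force: 3.3
```

Run:
```python
from h import *
step(0,[-2.9,.13,0,.64],np.r_[1.6:2.6:.04])
```

```text
m [0.6653 0.0412 0.0737 1.4611] m-c mm [2.2 3.3 0.7] turn c 1.557 F [ 4.3  6.6 -1.4] Fpush 7.0 lag mm 3.52 t 9.25
1.6 -0.18 0.06 -0.0 0.043
1.64 -0.35 0.11 -0.0 0.083
1.68 -0.53 0.16 -0.0 0.123
1.72 -0.71 0.2 -0.0 0.163
1.76 -0.89 0.24 -0.0 0.203
1.8 -1.07 0.26 -0.0 0.243
1.84 -1.26 0.28 -0.0 0.283
1.88 -1.44 0.29 -0.0 0.323
1.92 -1.62 0.3 -0.0 0.363
1.96 -1.81 0.29 -0.0 0.403
2.0 -1.99 0.28 -0.0 0.443
2.04 -2.18 0.27 -0.0 0.483
2.08 -2.36 0.24 -0.0 0.523
2.12 -2.54 0.21 -0.0 0.563
2.16 -2.72 0.17 -0.0 0.603
2.2 -2.9 0.12 -0.0 0.643
2.24 -3.07 0.07 -0.0 0.683
2.28 -3.25 0.01 -0.0 0.723
2.32 -3.42 -0.06 -0.0 0.763
2.36 -3.59 -0.14 -0.0 0.803
2.4 -3.75 -0.22 -0.0 0.843
2.44 -3.91 -0.3 -0.0 0.883
2.48 -4.07 -0.4 -0.0 0.923
2.52 -4.23 -0.5 -0.0 0.963
2.56 -4.38 -0.61 -0.0 1.003
```

Emit:
arm_command --increments '[{"dx":-0.18,"dy":0.06,"dz":0,"wx":0,"wy":0,"wz":0.04,"grip":0},{"dx":-0.35,"dy":0.11,"dz":0,"wx":0,"wy":0,"wz":0.08,"grip":0},{"dx":-0.53,"dy":0.16,"dz":0,"wx":0,"wy":0,"wz":0.12,"grip":0},{"dx":-0.71,"dy":0.2,"dz":0,"wx":0,"wy":0,"wz":0.16,"grip":0}]'

```text
clock: 9.65
eef_pos: [0.6671, 0.0335, 0.0739]
tool_rot: [0.795, 0.606, 0.004, -0.0]
ft_force: [5.5, 5.0, -1.9]
grip_width: 0.0002
grasp_force: 3.2
```

Run:
```python
from h import *
step(0,[-.71,.2,0,.16],[1.88])
```

```text
m [0.6671 0.0335 0.0739 1.3023] m-c mm [2.8 2.8 0.9] turn c 1.717 F [ 5.5  5.  -1.9] Fpush 6.3 lag mm 3.47 t 9.65
1.88 -0.71 0.21 -0.0 0.163
```

Emit:
arm_command --increments '[{"dx":-0.18,"dy":0.06,"dz":0,"wx":0,"wy":0,"wz":0.04,"grip":0},{"dx":-0.35,"dy":0.11,"dz":0,"wx":0,"wy":0,"wz":0.08,"grip":0},{"dx":-0.53,"dy":0.16,"dz":0,"wx":0,"wy":0,"wz":0.12,"grip":0},{"dx":-0.71,"dy":0.2,"dz":0,"wx":0,"wy":0,"wz":0.16,"grip":0}]'

```text
clock: 10.05
eef_pos: [0.6676, 0.0257, 0.0741]
tool_rot: [0.841, 0.54, 0.004, 0.0]
ft_force: [6.6, 4.4, -1.6]
grip_width: 0.0
grasp_force: 3.2
```

Run:
```python
from h import *
step(0,[-.71,.2,0,.16],[2.04])
```

```text
m [0.6676 0.0257 0.0741 1.142 ] m-c mm [3.2 2.4 1.1] turn c 1.877 F [ 6.6  4.4 -1.6] Fpush 6.8 lag mm 3.51 t 10.05
2.04 -0.7 0.21 -0.0 0.163
```

Emit:
arm_command --increments '[{"dx":-0.18,"dy":0.06,"dz":0,"wx":0,"wy":0,"wz":0.04,"grip":0},{"dx":-0.35,"dy":0.11,"dz":0,"wx":0,"wy":0,"wz":0.08,"grip":0},{"dx":-0.53,"dy":0.16,"dz":0,"wx":0,"wy":0,"wz":0.12,"grip":0},{"dx":-0.71,"dy":0.2,"dz":0,"wx":0,"wy":0,"wz":0.16,"grip":0}]'

```text
clock: 10.45
eef_pos: [0.6669, 0.0178, 0.0741]
tool_rot: [0.882, 0.471, 0.004, 0.0]
ft_force: [6.6, 2.9, -2.6]
grip_width: -0.0
grasp_force: 3.3
```

Run:
```python
from h import *
step(0,[-.71,.2,0,.16],[2.2])
```

```text
m [0.6669 0.0178 0.0741 0.9816] m-c mm [3.7 1.9 1.1] turn c 2.037 F [ 6.6  2.9 -2.6] Fpush 6.1 lag mm 3.6 t 10.45
2.2 -0.7 0.22 -0.0 0.163
```

Emit:
arm_command --increments '[{"dx":-0.18,"dy":0.06,"dz":0,"wx":0,"wy":0,"wz":0.04,"grip":0},{"dx":-0.35,"dy":0.11,"dz":0,"wx":0,"wy":0,"wz":0.08,"grip":0},{"dx":-0.53,"dy":0.16,"dz":0,"wx":0,"wy":0,"wz":0.12,"grip":0},{"dx":-0.71,"dy":0.21,"dz":0,"wx":0,"wy":0,"wz":0.16,"grip":0}]'

```text
clock: 10.85
eef_pos: [0.665, 0.0102, 0.0743]
tool_rot: [0.917, 0.399, 0.004, 0.001]
ft_force: [7.5, 2.1, -2.1]
grip_width: 0.0003
grasp_force: 3.3
```

Run:
```python
from h import *
step(0,[-.71,.21,0,.16],[2.2])
```

```text
m [0.665  0.0102 0.0743 0.8212] m-c mm [4.  1.3 1.3] turn c 2.197 F [ 7.5  2.1 -2.1] Fpush 6.7 lag mm 3.62 t 10.85
2.2 0.01 0.0 -0.0 0.003
```

Emit:
arm_command --increments '[{"dx":-0.18,"dy":0.06,"dz":0,"wx":0,"wy":0,"wz":0.04,"grip":0},{"dx":-0.35,"dy":0.11,"dz":0,"wx":0,"wy":0,"wz":0.08,"grip":0},{"dx":-0.53,"dy":0.16,"dz":0,"wx":0,"wy":0,"wz":0.12,"grip":0},{"dx":-0.71,"dy":0.21,"dz":0,"wx":0,"wy":0,"wz":0.16,"grip":0}]'

```text
clock: 11.25
eef_pos: [0.6619, 0.003, 0.0743]
tool_rot: [0.946, 0.324, 0.004, 0.001]
ft_force: [8.1, 1.6, -2.6]
grip_width: 0.0001
grasp_force: 3.3
```

Run:
```python
from h import *
step(0,[-.71,.21,0,.16],[])
```

```text
m [0.6619 0.003  0.0743 0.6608] m-c mm [4.1 0.7 1.3] turn c 2.357 F [ 8.1  1.6 -2.6] Fpush 7.4 lag mm 3.66 t 11.25
```

Emit:
arm_command --increments '[{"dx":-0.18,"dy":0.05,"dz":0,"wx":0,"wy":0,"wz":0.04,"grip":0},{"dx":-0.36,"dy":0.1,"dz":0,"wx":0,"wy":0,"wz":0.07,"grip":0},{"dx":-0.54,"dy":0.14,"dz":0,"wx":0,"wy":0,"wz":0.1,"grip":0}]'

```text
clock: 11.55
eef_pos: [0.6622, 0.0017, 0.0747]
tool_rot: [0.961, 0.278, 0.008, -0.001]
ft_force: [18.0, 9.5, -8.8]
grip_width: -0.0001
grasp_force: 10.2
```

Run:
```python
from h import *
step(0,[-.54,.14,0,.1],[])
```

```text
m [0.6622 0.0017 0.0747 0.5632] m-c mm [7.9 3.8 1.7] turn c 2.457 F [18.   9.5 -8.8] Fpush 20.3 lag mm 8.69 t 11.55
```

Emit:
arm_command --increments '[{"dx":-0.1,"dy":0,"dz":0,"wx":0,"wy":0,"wz":0,"grip":0},{"dx":-0.15,"dy":0,"dz":0,"wx":0,"wy":0,"wz":0,"grip":0},{"dx":-0.15,"dy":0,"dz":0,"wx":0,"wy":0,"wz":0,"grip":0}]'

```text
clock: 11.85
eef_pos: [0.6623, 0.0017, 0.0748]
tool_rot: [0.96, 0.279, 0.01, -0.001]
ft_force: [20.1, 8.5, -8.1]
grip_width: 0.0001
grasp_force: 10.3
```

Emit:
arm_command --increments '[{"dx":0,"dy":0,"dz":0,"wx":0,"wy":0,"wz":0,"grip":0},{"dx":0,"dy":0,"dz":0,"wx":0,"wy":0,"wz":0,"grip":0},{"dx":0,"dy":0,"dz":0,"wx":0,"wy":0,"wz":0,"grip":0}]'

```text
clock: 12.15
eef_pos: [0.6623, 0.0017, 0.0748]
tool_rot: [0.96, 0.279, 0.01, -0.001]
ft_force: [20.0, 10.3, -9.3]
grip_width: 0.0
grasp_force: 10.3
```

Run:
```python
from h import *
step(0,[-.15,0,0,0],[])
c=np.load('cmd.npy')
# back off 3cm along +x(tool), up, then to bolt 2
b=applied(c,[3,0,-6,0]); print(b)
T=target(1,-.35,b[2]); print(T,rows(b,T))
```

```text
m [0.6623 0.0017 0.0748 0.5655] m-c mm [9.2 4.7 1.8] turn c 2.457 F [20.  10.3 -9.3] Fpush 22.5 lag mm 10.27 t 12.15
[0.67846834 0.01303325 0.133      0.562     ]
[ 0.60030702 -0.07454574  0.133       4.29938898] [np.float64(-11.28), np.float64(3.25), np.float64(-0.0), np.float64(-3.737)]
```

Emit:
arm_command --increments '[{"dx":0.5,"dy":0,"dz":0,"wx":0,"wy":0,"wz":0,"grip":0},{"dx":1.2,"dy":0,"dz":0,"wx":0,"wy":0,"wz":0,"grip":0},{"dx":2.2,"dy":0,"dz":0,"wx":0,"wy":0,"wz":0,"grip":0},{"dx":3,"dy":0,"dz":-0.5,"wx":0,"wy":0,"wz":0,"grip":0},{"dx":3,"dy":0,"dz":-2.5,"wx":0,"wy":0,"wz":0,"grip":0},{"dx":3,"dy":0,"dz":-5,"wx":0,"wy":0,"wz":-0.13,"grip":0},{"dx":3,"dy":0,"dz":-7,"wx":0,"wy":0,"wz":-0.26,"grip":0},{"dx":2,"dy":0.5,"dz":-7,"wx":0,"wy":0,"wz":-0.39,"grip":0},{"dx":1,"dy":1,"dz":-7,"wx":0,"wy":0,"wz":-0.52,"grip":0},{"dx":0,"dy":1.5,"dz":-7,"wx":0,"wy":0,"wz":-0.65,"grip":0}]'

```text
clock: 13.15
eef_pos: [0.6604, -0.0159, 0.1432]
tool_rot: [0.82, 0.572, -0.0, -0.0]
ft_force: [0.0, 0.6, 0.2]
grip_width: 0.0001
grasp_force: 0.0
```

Run:
```python
from h import *
step(0,[0,1.5,-7,-.65],[])
c=np.load('cmd.npy'); T=target(1,-.35,c[2]); print(rows(c,T))
```

```text
m [ 0.6604 -0.0159  0.1432  1.2171] m-c mm [-0.7 -0.3  0.2] turn c 1.807 F [0.  0.6 0.2] Fpush 0.5 lag mm -0.5 t 13.15
[np.float64(-7.65), np.float64(-3.62), np.float64(-0.0), np.float64(-3.087)]
```

Emit:
arm_command --increments '[{"dx":-1,"dy":-0.4,"dz":0,"wx":0,"wy":0,"wz":-0.14,"grip":0},{"dx":-2,"dy":-0.8,"dz":0,"wx":0,"wy":0,"wz":-0.28,"grip":0},{"dx":-3,"dy":-1.2,"dz":0,"wx":0,"wy":0,"wz":-0.42,"grip":0},{"dx":-4,"dy":-1.6,"dz":0,"wx":0,"wy":0,"wz":-0.56,"grip":0},{"dx":-5,"dy":-2,"dz":0,"wx":0,"wy":0,"wz":-0.7,"grip":0},{"dx":-6,"dy":-2.5,"dz":0,"wx":0,"wy":0,"wz":-0.84,"grip":0},{"dx":-7,"dy":-3,"dz":0,"wx":0,"wy":0,"wz":-0.98,"grip":0},{"dx":-7.65,"dy":-3.6,"dz":0,"wx":0,"wy":0,"wz":-1.12,"grip":0},{"dx":-7.65,"dy":-3.6,"dz":0,"wx":0,"wy":0,"wz":-1.26,"grip":0},{"dx":-7.65,"dy":-3.6,"dz":0,"wx":0,"wy":0,"wz":-1.4,"grip":0}]'

```text
clock: 14.15
eef_pos: [0.5996, -0.0749, 0.1432]
tool_rot: [0.259, 0.966, -0.0, -0.001]
ft_force: [-0.4, -0.4, -0.4]
grip_width: 0.0
grasp_force: 0.0
```

Emit:
arm_command --increments '[{"dx":0,"dy":0,"dz":0,"wx":0,"wy":0,"wz":-0.14,"grip":0},{"dx":0,"dy":0,"dz":0,"wx":0,"wy":0,"wz":-0.28,"grip":0},{"dx":0,"dy":0,"dz":0,"wx":0,"wy":0,"wz":-0.42,"grip":0},{"dx":0,"dy":0,"dz":0,"wx":0,"wy":0,"wz":-0.56,"grip":0},{"dx":0,"dy":0,"dz":0,"wx":0,"wy":0,"wz":-0.7,"grip":0},{"dx":0,"dy":0,"dz":0,"wx":0,"wy":0,"wz":-0.84,"grip":0},{"dx":0,"dy":0,"dz":0,"wx":0,"wy":0,"wz":-0.98,"grip":0},{"dx":0,"dy":0,"dz":0,"wx":0,"wy":0,"wz":-1.12,"grip":0},{"dx":0,"dy":0,"dz":0,"wx":0,"wy":0,"wz":-1.26,"grip":0},{"dx":0,"dy":0,"dz":0,"wx":0,"wy":0,"wz":-1.4,"grip":0}]'

```text
clock: 15.15
eef_pos: [0.5999, -0.0746, 0.143]
tool_rot: [-0.424, 0.906, 0.0, -0.001]
ft_force: [-0.0, -0.7, -0.8]
grip_width: 0.0004
grasp_force: 0.0
```

Run:
```python
from h import *
c=applied(np.load('cmd.npy'),[-7.65,-3.6,0,-1.4]);np.save('cmd',c)
step(1,[0,0,0,-1.4],[-.35],z=.073)
```

```text
m [ 0.5999 -0.0746  0.143   4.0172] m-c mm [-0.7 -0.  -0. ] turn c -0.063 F [-0.  -0.7 -0.8] Fpush -0.6 lag mm -0.43 t 15.15
-0.35 0.01 0.02 7.0 -0.287
```

Emit:
arm_command --increments '[{"dx":0,"dy":0,"dz":1.5,"wx":0,"wy":0,"wz":-0.14,"grip":0},{"dx":0,"dy":0,"dz":2.5,"wx":0,"wy":0,"wz":-0.28,"grip":0},{"dx":0,"dy":0,"dz":3.5,"wx":0,"wy":0,"wz":-0.28,"grip":0},{"dx":0,"dy":0,"dz":4.5,"wx":0,"wy":0,"wz":-0.28,"grip":0},{"dx":0,"dy":0,"dz":5.5,"wx":0,"wy":0,"wz":-0.28,"grip":0},{"dx":0,"dy":0,"dz":6.3,"wx":0,"wy":0,"wz":-0.28,"grip":0},{"dx":0,"dy":0,"dz":7,"wx":0,"wy":0,"wz":-0.28,"grip":0}]'

```text
clock: 15.85
eef_pos: [0.6003, -0.0745, 0.0724]
tool_rot: [-0.544, 0.839, 0.0, -0.0]
ft_force: [1.1, -0.6, -0.5]
grip_width: 0.0
grasp_force: 0.0
```

Run:
```python
from h import *
step(1,[0,0,7,-.28],np.r_[-.26:.5:.08])
```

```text
m [ 0.6003 -0.0745  0.0724  4.2911] m-c mm [-0.2  0.1 -0.6] turn c -0.343 F [ 1.1 -0.6 -0.5] Fpush -0.2 lag mm 0.01 t 15.85
-0.26 0.39 -0.11 -0.0 0.083
-0.18 0.75 -0.2 -0.0 0.163
-0.1 1.11 -0.26 -0.0 0.243
-0.02 1.48 -0.29 -0.0 0.323
0.06 1.85 -0.29 -0.0 0.403
0.14 2.22 -0.27 -0.0 0.483
0.22 2.58 -0.21 -0.0 0.563
0.3 2.94 -0.12 -0.0 0.643
0.38 3.29 -0.01 -0.0 0.723
0.46 3.63 0.13 -0.0 0.803
```

Emit:
arm_command --increments '[{"dx":0.39,"dy":-0.11,"dz":0,"wx":0,"wy":0,"wz":0.08,"grip":0},{"dx":0.57,"dy":-0.15,"dz":0,"wx":0,"wy":0,"wz":0.12,"grip":0},{"dx":0.75,"dy":-0.2,"dz":0,"wx":0,"wy":0,"wz":0.16,"grip":0},{"dx":0.93,"dy":-0.23,"dz":0,"wx":0,"wy":0,"wz":0.2,"grip":0},{"dx":1.11,"dy":-0.26,"dz":0,"wx":0,"wy":0,"wz":0.24,"grip":0},{"dx":1.48,"dy":-0.29,"dz":0,"wx":0,"wy":0,"wz":0.32,"grip":0},{"dx":1.85,"dy":-0.29,"dz":0,"wx":0,"wy":0,"wz":0.4,"grip":0},{"dx":2.22,"dy":-0.27,"dz":0,"wx":0,"wy":0,"wz":0.48,"grip":0},{"dx":2.58,"dy":-0.21,"dz":0,"wx":0,"wy":0,"wz":0.56,"grip":0}]'

```text
clock: 16.75
eef_pos: [0.5946, -0.0967, 0.0734]
tool_rot: [-0.29, 0.957, 0.001, 0.003]
ft_force: [5.9, 5.5, -3.4]
grip_width: 0.0002
grasp_force: 4.1
```

Run:
```python
from h import *
step(1,[2.58,-.21,0,.56],np.r_[.3:1.03:.08])
```

```text
m [ 0.5946 -0.0967  0.0734  3.7298] m-c mm [2.7 2.3 0.4] turn c 0.217 F [ 5.9  5.5 -3.4] Fpush 8.0 lag mm 3.57 t 16.75
0.3 0.35 -0.12 -0.0 0.083
0.38 0.71 -0.2 -0.0 0.163
0.46 1.07 -0.26 -0.0 0.243
0.54 1.44 -0.3 -0.0 0.323
0.62 1.81 -0.3 -0.0 0.403
0.7 2.17 -0.27 -0.0 0.483
0.78 2.54 -0.21 -0.0 0.563
0.86 2.9 -0.12 -0.0 0.643
0.94 3.25 -0.01 -0.0 0.723
1.02 3.59 0.13 -0.0 0.803
```

Emit:
arm_command --increments '[{"dx":0.35,"dy":-0.12,"dz":0,"wx":0,"wy":0,"wz":0.08,"grip":0},{"dx":0.71,"dy":-0.2,"dz":0,"wx":0,"wy":0,"wz":0.16,"grip":0},{"dx":1.07,"dy":-0.26,"dz":0,"wx":0,"wy":0,"wz":0.24,"grip":0},{"dx":1.44,"dy":-0.3,"dz":0,"wx":0,"wy":0,"wz":0.32,"grip":0},{"dx":1.81,"dy":-0.3,"dz":0,"wx":0,"wy":0,"wz":0.4,"grip":0},{"dx":2.17,"dy":-0.27,"dz":0,"wx":0,"wy":0,"wz":0.48,"grip":0},{"dx":2.54,"dy":-0.21,"dz":0,"wx":0,"wy":0,"wz":0.56,"grip":0},{"dx":2.9,"dy":-0.12,"dz":0,"wx":0,"wy":0,"wz":0.64,"grip":0},{"dx":3.25,"dy":0,"dz":0,"wx":0,"wy":0,"wz":0.72,"grip":0},{"dx":3.59,"dy":0.13,"dz":0,"wx":0,"wy":0,"wz":0.8,"grip":0}]'

```text
clock: 17.75
eef_pos: [0.5652, -0.1182, 0.0735]
tool_rot: [0.106, 0.994, 0.0, 0.004]
ft_force: [7.7, 0.3, -5.8]
grip_width: -0.0002
grasp_force: 4.1
```

Run:
```python
from h import *
step(1,[3.59,.13,0,.8],np.r_[1.1:1.51:.08])
```

```text
m [ 0.5652 -0.1182  0.0735  2.9284] m-c mm [ 3.9 -0.3  0.5] turn c 1.017 F [ 7.7  0.3 -5.8] Fpush 7.5 lag mm 3.82 t 17.75
1.1 0.35 -0.11 -0.0 0.083
1.18 0.7 -0.2 -0.0 0.163
1.26 1.07 -0.26 -0.0 0.243
1.34 1.44 -0.29 -0.0 0.323
1.42 1.8 -0.29 -0.0 0.403
1.5 2.17 -0.27 -0.0 0.483
```

Emit:
arm_command --increments '[{"dx":0.35,"dy":-0.12,"dz":0,"wx":0,"wy":0,"wz":0.08,"grip":0},{"dx":0.71,"dy":-0.2,"dz":0,"wx":0,"wy":0,"wz":0.16,"grip":0},{"dx":1.07,"dy":-0.26,"dz":0,"wx":0,"wy":0,"wz":0.24,"grip":0},{"dx":1.44,"dy":-0.3,"dz":0,"wx":0,"wy":0,"wz":0.32,"grip":0},{"dx":1.81,"dy":-0.3,"dz":0,"wx":0,"wy":0,"wz":0.4,"grip":0},{"dx":2.0,"dy":-0.29,"dz":0,"wx":0,"wy":0,"wz":0.44,"grip":0},{"dx":2.17,"dy":-0.27,"dz":0,"wx":0,"wy":0,"wz":0.48,"grip":0}]'

```text
clock: 18.45
eef_pos: [0.5431, -0.1174, 0.0736]
tool_rot: [0.339, 0.941, -0.0, 0.004]
ft_force: [7.3, -3.7, -5.6]
grip_width: -0.0002
grasp_force: 4.0
```

Emit:
arm_command --increments '[{"dx":0.18,"dy":-0.06,"dz":0,"wx":0,"wy":0,"wz":0.04,"grip":0},{"dx":0.35,"dy":-0.11,"dz":0,"wx":0,"wy":0,"wz":0.08,"grip":0},{"dx":0.53,"dy":-0.16,"dz":0,"wx":0,"wy":0,"wz":0.12,"grip":0},{"dx":0.71,"dy":-0.2,"dz":0,"wx":0,"wy":0,"wz":0.16,"grip":0}]'

```text
clock: 18.85
eef_pos: [0.5363, -0.1149, 0.0736]
tool_rot: [0.414, 0.91, -0.0, 0.004]
ft_force: [7.0, -5.1, -5.2]
grip_width: -0.0004
grasp_force: 4.0
```

Run:
```python
from h import *
c=applied(np.load('cmd.npy'),[2.17,-.27,0,.48]);np.save('cmd',c)
step(1,[.71,-.2,0,.16],[])
```

```text
m [ 0.5363 -0.1149  0.0736  2.2888] m-c mm [ 3.5 -1.8  0.6] turn c 1.657 F [ 7.  -5.1 -5.2] Fpush 8.5 lag mm 3.68 t 18.85
```

Emit:
arm_command --increments '[{"dx":0.18,"dy":-0.06,"dz":0,"wx":0,"wy":0,"wz":0.04,"grip":0},{"dx":0.35,"dy":-0.11,"dz":0,"wx":0,"wy":0,"wz":0.08,"grip":0},{"dx":0.53,"dy":-0.16,"dz":0,"wx":0,"wy":0,"wz":0.12,"grip":0},{"dx":0.71,"dy":-0.2,"dz":0,"wx":0,"wy":0,"wz":0.16,"grip":0}]'

```text
clock: 19.25
eef_pos: [0.5299, -0.1112, 0.0736]
tool_rot: [0.485, 0.874, -0.0, 0.004]
ft_force: [6.9, -5.0, -5.8]
grip_width: -0.0002
grasp_force: 4.0
```

Emit:
arm_command --increments '[{"dx":0.18,"dy":-0.06,"dz":0,"wx":0,"wy":0,"wz":0.04,"grip":0},{"dx":0.35,"dy":-0.11,"dz":0,"wx":0,"wy":0,"wz":0.08,"grip":0},{"dx":0.53,"dy":-0.16,"dz":0,"wx":0,"wy":0,"wz":0.12,"grip":0},{"dx":0.71,"dy":-0.2,"dz":0,"wx":0,"wy":0,"wz":0.16,"grip":0}]'

```text
clock: 19.65
eef_pos: [0.5243, -0.1066, 0.0736]
tool_rot: [0.554, 0.833, -0.0, 0.004]
ft_force: [6.8, -6.1, -5.0]
grip_width: 0.0001
grasp_force: 4.0
```

Emit:
arm_command --increments '[{"dx":0.18,"dy":-0.06,"dz":0,"wx":0,"wy":0,"wz":0.04,"grip":0},{"dx":0.35,"dy":-0.11,"dz":0,"wx":0,"wy":0,"wz":0.08,"grip":0},{"dx":0.53,"dy":-0.16,"dz":0,"wx":0,"wy":0,"wz":0.12,"grip":0},{"dx":0.71,"dy":-0.2,"dz":0,"wx":0,"wy":0,"wz":0.16,"grip":0}]'

```text
clock: 20.05
eef_pos: [0.5194, -0.1011, 0.0736]
tool_rot: [0.618, 0.786, -0.0, 0.004]
ft_force: [6.1, -6.6, -4.5]
grip_width: -0.0
grasp_force: 4.0
```

Run:
```python
from h import *
for i in range(2):
  c=applied(np.load('cmd.npy'),[.71,-.2,0,.16]);np.save('cmd',c)
step(1,[.71,-.2,0,.16],[2.3])
```

```text
m [ 0.5194 -0.1011  0.0736  1.808 ] m-c mm [ 2.9 -2.7  0.6] turn c 2.137 F [ 6.1 -6.6 -4.5] Fpush 7.9 lag mm 3.3 t 20.05
2.3 0.69 -0.22 -0.0 0.163
```

Emit:
arm_command --increments '[{"dx":0.18,"dy":-0.06,"dz":0,"wx":0,"wy":0,"wz":0.04,"grip":0},{"dx":0.35,"dy":-0.11,"dz":0,"wx":0,"wy":0,"wz":0.08,"grip":0},{"dx":0.53,"dy":-0.16,"dz":0,"wx":0,"wy":0,"wz":0.12,"grip":0},{"dx":0.7,"dy":-0.21,"dz":0,"wx":0,"wy":0,"wz":0.16,"grip":0}]'

```text
clock: 20.45
eef_pos: [0.5171, -0.1, 0.0739]
tool_rot: [0.68, 0.733, -0.003, 0.008]
ft_force: [7.8, -23.4, -9.0]
grip_width: -0.0003
grasp_force: 12.0
```

Run:
```python
from h import *
step(1,[.7,-.21,0,.16],[])
```

```text
m [ 0.5171 -0.1     0.0739  1.6452] m-c mm [ 4.3 -7.9  0.9] turn c 2.297 F [  7.8 -23.4  -9. ] Fpush 23.9 lag mm 8.21 t 20.45
```

Emit:
arm_command --increments '[{"dx":0,"dy":0,"dz":0,"wx":0,"wy":0,"wz":0,"grip":0},{"dx":0,"dy":0,"dz":0,"wx":0,"wy":0,"wz":0,"grip":0},{"dx":0,"dy":0,"dz":0,"wx":0,"wy":0,"wz":0,"grip":0},{"dx":0.02,"dy":0,"dz":0,"wx":0,"wy":0,"wz":0,"grip":0}]'

```text
clock: 20.85
eef_pos: [0.5171, -0.1, 0.0739]
tool_rot: [0.68, 0.733, -0.003, 0.008]
ft_force: [8.6, -20.6, -8.5]
grip_width: -0.0002
grasp_force: 10.8
```

Run:
```python
from h import *
step(1,[0.02,0,0,0],[])
c=np.load('cmd.npy'); b=applied(c,[-3,0,-7,0]); print(b, target(2,-.35,.143), rows(b,target(2,-.35,.143)))
```

```text
m [ 0.5171 -0.1     0.0739  1.6462] m-c mm [ 4.3 -8.1  0.9] turn c 2.297 F [  8.6 -20.6  -8.5] Fpush 21.3 lag mm 8.43 t 20.85
[ 0.51523993 -0.12179399  0.143       1.652     ] [4.66487097e-01 1.98951007e-03 1.43000000e-01 5.07298163e+00] [np.float64(12.73), np.float64(-3.86), np.float64(0.0), np.float64(-3.421)]
```

Emit:
arm_command --increments '[{"dx":-0.5,"dy":0,"dz":0,"wx":0,"wy":0,"wz":0,"grip":0},{"dx":-1.2,"dy":0,"dz":0,"wx":0,"wy":0,"wz":0,"grip":0},{"dx":-2.2,"dy":0,"dz":0,"wx":0,"wy":0,"wz":0,"grip":0},{"dx":-3,"dy":0,"dz":-0.5,"wx":0,"wy":0,"wz":0,"grip":0},{"dx":-3,"dy":0,"dz":-2.5,"wx":0,"wy":0,"wz":0,"grip":0},{"dx":-3,"dy":0,"dz":-5,"wx":0,"wy":0,"wz":-0.14,"grip":0},{"dx":-3,"dy":0,"dz":-7,"wx":0,"wy":0,"wz":-0.28,"grip":0},{"dx":-1,"dy":-0.5,"dz":-7,"wx":0,"wy":0,"wz":-0.42,"grip":0},{"dx":1,"dy":-1,"dz":-7,"wx":0,"wy":0,"wz":-0.56,"grip":0},{"dx":3,"dy":-1.5,"dz":-7,"wx":0,"wy":0,"wz":-0.7,"grip":0}]'

```text
clock: 21.85
eef_pos: [0.4952, -0.0627, 0.1438]
tool_rot: [0.382, 0.924, 0.0, 0.0]
ft_force: [-0.2, -0.4, -0.2]
grip_width: 0.0001
grasp_force: 0.0
```

Run:
```python
from h import *
step(2,[3,-1.5,-7,-.7],[-.35],z=.143)
```

```text
m [ 0.4952 -0.0627  0.1438  2.3569] m-c mm [-0.3  0.5  0.8] turn c 2.371 F [-0.2 -0.4 -0.2] Fpush -0.2 lag mm 0.5 t 21.85
-0.35 6.67 2.54 0.0 -2.721
```

Emit:
arm_command --increments '[{"dx":1,"dy":0.4,"dz":0,"wx":0,"wy":0,"wz":-0.14,"grip":0},{"dx":2,"dy":0.8,"dz":0,"wx":0,"wy":0,"wz":-0.28,"grip":0},{"dx":3,"dy":1.2,"dz":0,"wx":0,"wy":0,"wz":-0.42,"grip":0},{"dx":4,"dy":1.6,"dz":0,"wx":0,"wy":0,"wz":-0.56,"grip":0},{"dx":5,"dy":2,"dz":0,"wx":0,"wy":0,"wz":-0.7,"grip":0},{"dx":6,"dy":2.3,"dz":0,"wx":0,"wy":0,"wz":-0.84,"grip":0},{"dx":6.67,"dy":2.54,"dz":0,"wx":0,"wy":0,"wz":-0.98,"grip":0},{"dx":6.67,"dy":2.54,"dz":0,"wx":0,"wy":0,"wz":-1.12,"grip":0},{"dx":6.67,"dy":2.54,"dz":0,"wx":0,"wy":0,"wz":-1.26,"grip":0},{"dx":6.67,"dy":2.54,"dz":0,"wx":0,"wy":0,"wz":-1.4,"grip":0}]'

```text
clock: 22.85
eef_pos: [0.4664, 0.0022, 0.1436]
tool_rot: [-0.303, 0.953, 0.0, 0.0]
ft_force: [-0.9, 0.2, -0.5]
grip_width: -0.0004
grasp_force: 0.0
```

Emit:
arm_command --increments '[{"dx":0,"dy":0,"dz":0,"wx":0,"wy":0,"wz":-0.14,"grip":0},{"dx":0,"dy":0,"dz":0,"wx":0,"wy":0,"wz":-0.28,"grip":0},{"dx":0,"dy":0,"dz":0,"wx":0,"wy":0,"wz":-0.42,"grip":0},{"dx":0,"dy":0,"dz":0,"wx":0,"wy":0,"wz":-0.56,"grip":0},{"dx":0,"dy":0,"dz":0,"wx":0,"wy":0,"wz":-0.7,"grip":0},{"dx":0,"dy":0,"dz":0,"wx":0,"wy":0,"wz":-0.84,"grip":0},{"dx":0,"dy":0,"dz":0,"wx":0,"wy":0,"wz":-0.98,"grip":0},{"dx":0,"dy":0,"dz":0,"wx":0,"wy":0,"wz":-1.12,"grip":0},{"dx":0,"dy":0,"dz":0,"wx":0,"wy":0,"wz":-1.26,"grip":0},{"dx":0,"dy":0,"dz":0,"wx":0,"wy":0,"wz":-1.32,"grip":0}]'

```text
clock: 23.85
eef_pos: [0.4664, 0.0021, 0.1436]
tool_rot: [0.823, -0.568, -0.0, -0.0]
ft_force: [-0.3, 0.4, -0.4]
grip_width: 0.0
grasp_force: 0.0
```

Run:
```python
from h import *
c=applied(np.load('cmd.npy'),[6.67,2.54,0,-1.4]);np.save('cmd',c)
step(2,[0,0,0,-1.32],[-.35],z=.073)
im,d=shot('scene'); cv2.imwrite('pics/s6.png',cv2.resize(im[150:248,205:305,::-1],None,fx=6,fy=6,interpolation=cv2.INTER_CUBIC))
```

```text
m [4.6640e-01 2.1000e-03 1.4360e-01 5.0756e+00] m-c mm [-0.1  0.   0.6] turn c -0.349 F [-0.3  0.4 -0.4] Fpush -0.5 lag mm -0.07 t 23.85
-0.35 0.0 0.0 7.0 -0.001
```

View pics/s6.png

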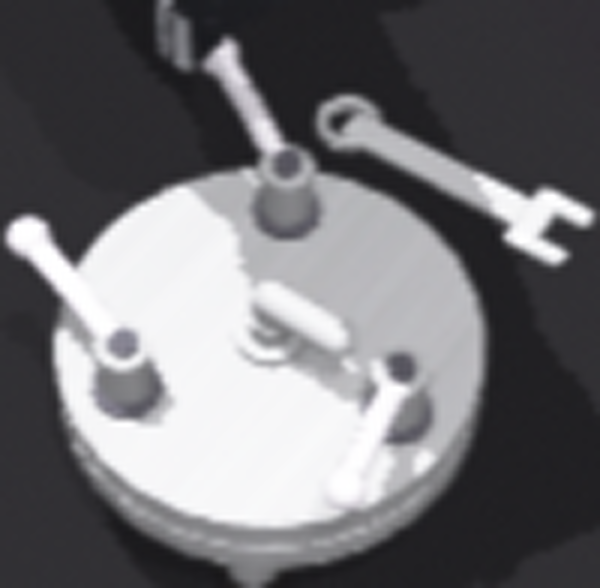

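Emit:
arm_command --increments '[{"dx":0,"dy":0,"dz":1.5,"wx":0,"wy":0,"wz":0,"grip":0},{"dx":0,"dy":0,"dz":3,"wx":0,"wy":0,"wz":0,"grip":0},{"dx":0,"dy":0,"dz":4.5,"wx":0,"wy":0,"wz":0,"grip":0},{"dx":0,"dy":0,"dz":5.5,"wx":0,"wy":0,"wz":0,"grip":0},{"dx":0,"dy":0,"dz":6.3,"wx":0,"wy":0,"wz":0,"grip":0},{"dx":0,"dy":0,"dz":7,"wx":0,"wy":0,"wz":0,"grip":0}]'

```text
clock: 24.5
eef_pos: [0.4666, 0.0021, 0.0729]
tool_rot: [0.822, -0.569, 0.0, -0.0]
ft_force: [0.3, -0.2, -0.3]
grip_width: -0.0001
grasp_force: 0.0
```

Emit:
arm_command --increments '[{"dx":-0.39,"dy":0.11,"dz":0,"wx":0,"wy":0,"wz":0.08,"grip":0},{"dx":-0.57,"dy":0.15,"dz":0,"wx":0,"wy":0,"wz":0.12,"grip":0},{"dx":-0.75,"dy":0.2,"dz":0,"wx":0,"wy":0,"wz":0.16,"grip":0},{"dx":-0.93,"dy":0.23,"dz":0,"wx":0,"wy":0,"wz":0.2,"grip":0},{"dx":-1.11,"dy":0.26,"dz":0,"wx":0,"wy":0,"wz":0.24,"grip":0},{"dx":-1.48,"dy":0.29,"dz":0,"wx":0,"wy":0,"wz":0.32,"grip":0},{"dx":-1.85,"dy":0.29,"dz":0,"wx":0,"wy":0,"wz":0.4,"grip":0},{"dx":-2.22,"dy":0.27,"dz":0,"wx":0,"wy":0,"wz":0.48,"grip":0},{"dx":-2.58,"dy":0.21,"dz":0,"wx":0,"wy":0,"wz":0.56,"grip":0}]'

```text
clock: 25.4
eef_pos: [0.4563, 0.023, 0.0736]
tool_rot: [-0.631, 0.776, -0.003, -0.001]
ft_force: [0.5, -7.7, -0.3]
grip_width: 0.0
grasp_force: 3.6
```

Run:
```python
from h import *
c=applied(np.load('cmd.npy'),[0,0,7,0]);np.save('cmd',c)
step(2,[-2.58,.21,0,.56],[.38,.46,1.02])
```

```text
m [0.4563 0.023  0.0736 4.5065] m-c mm [ 0.9 -2.4  0.6] turn c 0.211 F [ 0.5 -7.7 -0.3] Fpush 7.4 lag mm 2.18 t 25.4
0.38 -0.7 0.2 -0.0 0.169
0.46 -1.07 0.26 -0.0 0.249
1.02 -3.58 -0.15 -0.0 0.809
```

Emit:
arm_command --increments '[{"dx":-0.35,"dy":0.12,"dz":0,"wx":0,"wy":0,"wz":0.08,"grip":0},{"dx":-0.71,"dy":0.2,"dz":0,"wx":0,"wy":0,"wz":0.16,"grip":0},{"dx":-1.07,"dy":0.26,"dz":0,"wx":0,"wy":0,"wz":0.24,"grip":0},{"dx":-1.44,"dy":0.29,"dz":0,"wx":0,"wy":0,"wz":0.32,"grip":0},{"dx":-1.8,"dy":0.3,"dz":0,"wx":0,"wy":0,"wz":0.4,"grip":0},{"dx":-2.17,"dy":0.27,"dz":0,"wx":0,"wy":0,"wz":0.48,"grip":0},{"dx":-2.54,"dy":0.21,"dz":0,"wx":0,"wy":0,"wz":0.56,"grip":0},{"dx":-2.89,"dy":0.12,"dz":0,"wx":0,"wy":0,"wz":0.64,"grip":0},{"dx":-3.24,"dy":0,"dz":0,"wx":0,"wy":0,"wz":0.72,"grip":0},{"dx":-3.58,"dy":-0.13,"dz":0,"wx":0,"wy":0,"wz":0.8,"grip":0}]'

```text
clock: 26.4
eef_pos: [0.4629, 0.0578, 0.0732]
tool_rot: [-0.279, 0.96, -0.002, -0.002]
ft_force: [-2.0, -7.9, 1.8]
grip_width: 0.0002
grasp_force: 3.2
```

Emit:
arm_command --increments '[{"dx":-0.35,"dy":0.12,"dz":0,"wx":0,"wy":0,"wz":0.08,"grip":0},{"dx":-0.71,"dy":0.2,"dz":0,"wx":0,"wy":0,"wz":0.16,"grip":0},{"dx":-1.07,"dy":0.26,"dz":0,"wx":0,"wy":0,"wz":0.24,"grip":0},{"dx":-1.44,"dy":0.29,"dz":0,"wx":0,"wy":0,"wz":0.32,"grip":0},{"dx":-1.8,"dy":0.3,"dz":0,"wx":0,"wy":0,"wz":0.4,"grip":0},{"dx":-2.0,"dy":0.29,"dz":0,"wx":0,"wy":0,"wz":0.44,"grip":0},{"dx":-2.17,"dy":0.27,"dz":0,"wx":0,"wy":0,"wz":0.48,"grip":0}]'

```text
clock: 27.1
eef_pos: [0.4782, 0.0728, 0.0728]
tool_rot: [-0.044, 0.999, -0.001, -0.002]
ft_force: [-5.7, -3.3, 3.9]
grip_width: 0.0003
grasp_force: 3.2
```

Run:
```python
from h import *
c=applied(np.load('cmd.npy'),[-3.58,-.13,0,.8]);np.save('cmd',c)
step(2,[-2.17,.27,0,.48],[1.65])
```

```text
m [0.4782 0.0728 0.0728 3.2291] m-c mm [-2.5 -1.4 -0.2] turn c 1.491 F [-5.7 -3.3  3.9] Fpush 6.0 lag mm 2.57 t 27.1
1.65 -0.69 0.17 -0.0 0.159
```

Emit:
arm_command --increments '[{"dx":-0.18,"dy":0.06,"dz":0,"wx":0,"wy":0,"wz":0.04,"grip":0},{"dx":-0.35,"dy":0.11,"dz":0,"wx":0,"wy":0,"wz":0.08,"grip":0},{"dx":-0.53,"dy":0.16,"dz":0,"wx":0,"wy":0,"wz":0.12,"grip":0},{"dx":-0.71,"dy":0.2,"dz":0,"wx":0,"wy":0,"wz":0.16,"grip":0}]'

```text
clock: 27.5
eef_pos: [0.4847, 0.076, 0.0728]
tool_rot: [0.036, 0.999, -0.001, -0.003]
ft_force: [-5.9, -1.6, 3.5]
grip_width: -0.0002
grasp_force: 3.2
```

Emit:
arm_command --increments '[{"dx":-0.18,"dy":0.06,"dz":0,"wx":0,"wy":0,"wz":0.04,"grip":0},{"dx":-0.35,"dy":0.11,"dz":0,"wx":0,"wy":0,"wz":0.08,"grip":0},{"dx":-0.53,"dy":0.16,"dz":0,"wx":0,"wy":0,"wz":0.12,"grip":0},{"dx":-0.71,"dy":0.2,"dz":0,"wx":0,"wy":0,"wz":0.16,"grip":0}]'

```text
clock: 27.9
eef_pos: [0.4918, 0.0782, 0.0728]
tool_rot: [0.115, 0.993, -0.001, -0.003]
ft_force: [-8.0, -0.5, 3.7]
grip_width: 0.0
grasp_force: 4.7
```

Emit:
arm_command --increments '[{"dx":-0.18,"dy":0.06,"dz":0,"wx":0,"wy":0,"wz":0.04,"grip":0},{"dx":-0.35,"dy":0.11,"dz":0,"wx":0,"wy":0,"wz":0.08,"grip":0}]'

```text
clock: 28.1
eef_pos: [0.4917, 0.0792, 0.0725]
tool_rot: [0.155, 0.988, -0.0, -0.006]
ft_force: [-18.9, 2.4, 12.9]
grip_width: -0.0
grasp_force: 9.1
```

Run:
```python
from h import *
for i in range(2):
  c=applied(np.load('cmd.npy'),[-.71,.2,0,.16]);np.save('cmd',c)
step(2,[-.35,.11,0,.08],[])
```

```text
m [0.4917 0.0792 0.0725 2.8308] m-c mm [-6.7  0.5 -0.5] turn c 1.891 F [-18.9   2.4  12.9] Fpush 18.7 lag mm 6.52 t 28.1
```

Emit:
arm_command --increments '[{"dx":-0.1,"dy":0,"dz":0,"wx":0,"wy":0,"wz":0,"grip":0},{"dx":-0.15,"dy":0,"dz":0,"wx":0,"wy":0,"wz":0,"grip":0},{"dx":-0.15,"dy":0,"dz":0,"wx":0,"wy":0,"wz":0,"grip":0},{"dx":-0.15,"dy":0,"dz":0,"wx":0,"wy":0,"wz":0,"grip":0},{"dx":-0.15,"dy":0,"dz":0,"wx":0,"wy":0,"wz":0,"grip":0}]'

```text
clock: 28.6
eef_pos: [0.4917, 0.0791, 0.0726]
tool_rot: [0.154, 0.988, -0.0, -0.007]
ft_force: [-18.1, 1.8, 12.5]
grip_width: -0.0001
grasp_force: 9.3
```

Emit:
arm_command --increments '[{"dx":0,"dy":0,"dz":0,"wx":0,"wy":0,"wz":0,"grip":0}]'

```text
clock: 28.7
eef_pos: [0.4917, 0.0791, 0.0726]
tool_rot: [0.154, 0.988, -0.0, -0.007]
ft_force: [-17.6, 3.5, 12.7]
grip_width: 0.0003
grasp_force: 9.3
```

Emit:
arm_command --increments '[{"dx":-0.1,"dy":0,"dz":0,"wx":0,"wy":0,"wz":0,"grip":0},{"dx":-0.2,"dy":0,"dz":0,"wx":0,"wy":0,"wz":0,"grip":0},{"dx":-0.2,"dy":0,"dz":0,"wx":0,"wy":0,"wz":0,"grip":0},{"dx":-0.2,"dy":0,"dz":0,"wx":0,"wy":0,"wz":0,"grip":0},{"dx":-0.2,"dy":0,"dz":0,"wx":0,"wy":0,"wz":0,"grip":0}]'

```text
clock: 29.2
eef_pos: [0.4916, 0.0791, 0.0725]
tool_rot: [0.153, 0.988, 0.0, -0.009]
ft_force: [-23.0, 3.7, 16.0]
grip_width: -0.0001
grasp_force: 11.7
```

Run:
```python
from h import *
c=applied(np.load('cmd.npy'),[-.15,0,0,0]);np.save('cmd',c)
step(2,[-.2,0,0,0],[])
im,d=shot('scene'); cv2.imwrite('pics/s7.png',cv2.resize(im[150:248,205:305,::-1],None,fx=6,fy=6,interpolation=cv2.INTER_CUBIC))
```

```text
m [0.4916 0.0791 0.0725 2.8336] m-c mm [-10.1   1.5  -0.5] turn c 1.891 F [-23.    3.7  16. ] Fpush 23.0 lag mm 10.09 t 29.2
```

View pics/s7.png

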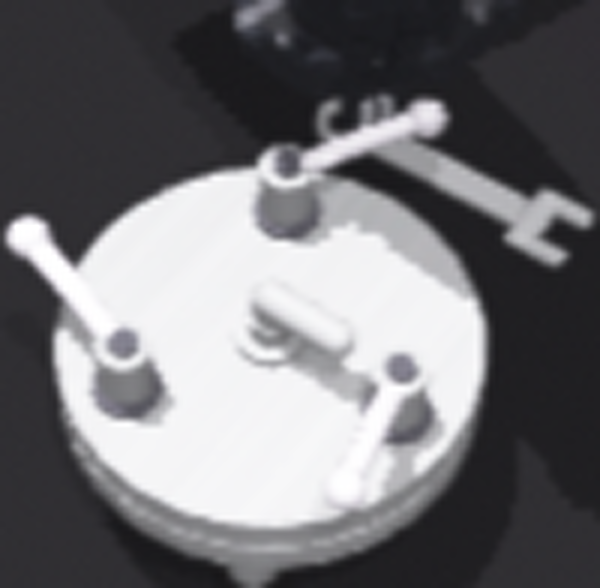

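Emit:
arm_command --increments '[{"dx":0.5,"dy":0,"dz":0,"wx":0,"wy":0,"wz":0,"grip":0},{"dx":1.2,"dy":0,"dz":0,"wx":0,"wy":0,"wz":0,"grip":0},{"dx":2.2,"dy":0,"dz":0,"wx":0,"wy":0,"wz":0,"grip":0},{"dx":3,"dy":0,"dz":-0.5,"wx":0,"wy":0,"wz":0,"grip":0},{"dx":3,"dy":0,"dz":-2.5,"wx":0,"wy":0,"wz":0,"grip":0},{"dx":3,"dy":0,"dz":-5,"wx":0,"wy":0,"wz":0,"grip":0},{"dx":3,"dy":0,"dz":-8,"wx":0,"wy":0,"wz":0,"grip":0},{"dx":3,"dy":0,"dz":-10,"wx":0,"wy":0,"wz":0,"grip":0},{"dx":3,"dy":0,"dz":-10,"wx":0,"wy":0,"wz":0,"grip":0},{"dx":3,"dy":0,"dz":-10,"wx":0,"wy":0,"wz":0,"grip":0}]'

```text
clock: 30.25
eef_pos: [0.4734, 0.087, 0.1735]
tool_rot: [0.154, 0.988, 0.0, 0.001]
ft_force: [-0.5, -0.7, -0.2]
grip_width: -0.0001
grasp_force: 0.0
```

```bash
python3 -c "
from h import *
m,o=meas();print(m,o['ft_force'],o['clock']);print(job.job_done())"
```

```text
[0.47339686 0.08701138 0.1735222  2.83178989] [-0.45363368 -0.68423545 -0.22588844] 30.25
the job is handed in; nothing more can be done
None
```

I pushed all three lever bolts to their stops in order (bolts 1, 2, 3) with firm holds of roughly 18–28 N, backed the arm clear, and handed the job in at about 30 s; no verdict came back.

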